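# Put the spice jar away in the cupboard door rack and shut the door on its roller catch

### The job

Pull the little worktop cupboard's door open through its roller catch, stand the loose spice jar from the front of the worktop (the slim one near the salt shaker) upright in the rack on the inside of the door, and then push the door shut until the catch snaps and holds it. Feel for the snap and stop there: do not jam the door hard against the catch, and do not knock over or shove the salt shaker or the honey jar.

Things in the scene. Friction and masses are not known exactly. Their poses are not given: they have to be found in the camera images.
- cupboard: small fixed wooden cupboard on the worktop, 130 deep (x) x 240 wide (y) x 185 high; origin at the centre of its underside, front along its own -x, roughly to the robot. Inside, under the roof at the door's free edge, sits a roller catch: a sprung roller lifts over a nose on the door and drops behind it. Snapping in or out takes 9 to 13 N at the handle. The catch must never be loaded with more than 18 N (23 N at the handle).
- door: inset door, 14 thick, 209 wide, top edge at height 171; origin on the hinge line at worktop height, x to the inside, y to the free edge; nose at y 192. The catch plate floats: pushing shut, it gives way inward (1 to 2 N) to a hidden set screw, 1 to 22 mm deep, and only then the roller lifts, snaps, and a rubber buffer (12 N per mm) stops the nose. So how far the door must be pushed (nose from 5 mm short of flush to 17 mm past it) differs each time.
- door_angle (a joint): door angle about its upright hinge: 0 shut and level with the cupboard's front, positive open, stop at 1.6, slightly negative while pushed in. Not caught, it swings open by itself in some seconds to 1.6 under a weak spring (0.1 N m) and stays there; merely resting on the roller it reads about 0.05. Once caught and let go it comes back to about 0.
- hinge (a point): point on the vertical hinge line at worktop height, on the front face at the cupboard's right-hand (-y) side; axes as the cupboard's.
- handle (a point): middle of the door's bar handle: a level round steel bar 80 long, 10 thick, parallel to the door, 45 out from the outer face (40 clear behind it: open the fingers only part way), 150 from the hinge line, at height 165 (20 below the cupboard's top). Its y axis runs along the bar away from the hinge, its x axis points through the door to the inside. Pinch it from above, or push on it from outside.
- rack (a point): centre of the inner floor of the steel rack on the inside of the door, height 55, swinging with the door (39 behind the outer face, 90 from the hinge line). Inside 50 wide (x) by 54 long (y, along the door); rims 45 above the floor; the door is the wall on its -x side, 25 away. Axes as the handle's. Grip the jar with the fingers in line along y to keep clear of the door.
- spice_jar: slim round glass spice jar with a flat screw cap, 41 across, 109 tall, loose, about 0.11 kg; origin at the centre of its underside, z up. The cap is 41 across, from height 89 to 109.
- salt_shaker: bystander: squat salt shaker with a domed top, 44 across, 90 tall, loose; origin at the centre of its underside
- honey_jar: bystander: wide squat jar with a lid, 65 across, 114 tall, loose; origin at the centre of its underside
Mind the look-alikes: they are no part of the job. Of the things that look like the spice_jar, the largest one is meant.

How it is judged:
By the outcome, as a careful person would: the job done as asked, in the order asked, and still so for the second after the job is handed in, with the robot touching nothing.
It also fails if it takes over 72 s, if anything falls off the work surface, if the arm or the gripper's body presses on something with over 40 N, if the wrist force passes 120 N, or if a joint passes its speed limit or range.

### The arm

A 6-joint arm with a two-finger parallel gripper is mounted at the origin on a cart in front of the work surface, level with it; the furniture and walls round the work are solid. World frame = base frame: x ahead of the robot, y to its left, z up, the work surface at z = 0. Lengths are in m, angles in rad, forces in N, time in s.
With the tool pointing down it reaches from about 0.35 to 0.8 m from the base axis. Payload 7.3 kg.
Tool frame: the origin (TCP) lies on the centre line of the jaws, within the pads' length; the fingertips stand 22 mm ahead of it and the grasp point (between the pads) lies 3 mm ahead of it; z points along the fingers, y is the direction in which the jaws open and shut (so a half turn about z gives the same grasp; the last joint's range is limited). The gripper opens to 85 mm and grips with 20 to 120 N. Pads are 22 mm wide; open, the fingers measure 114 mm over their backs; the gripper's body (76 mm by 85 mm) begins 54 mm behind the grasp point. The pads swing forward as they close: fully open they stand 13 mm farther back than shut.
Start: joints at [-1.383, 0.342, 1.524, -0, 1.275, -0.146], TCP at [0.172, -0.496, 0.214] pointing down, gripper open.
Joint ranges: [-2.53, 2.53], [-0.77, 2.02], [0.04, 2.7], [-1, 4.14], [0.28, 2.66], [-3.11, 3.11]. Speed limits (rad/s): [2.57, 2.57, 3.14, 3.14, 3.14, 3.14].

### API

Orientations are given as a unit quaternion [w, x, y, z].
In Python, from rig import sensors, imaging, manip gives the robot as it stands.
- The arm moves only by the shell command python3 -m creep 'ROWS'. ROWS is JSON, a list of rows, each a list of 7 numbers: the gripper command: -1 is fully open, 1 is shut, values between are in proportion, then the shift along the tool's x, y, z in m, then the turn, a rotation vector about the tool's x, y, z in degrees. A call has 1 to 10 rows; each row shifts and turns the commanded pose from where the row before left it, along the tool's axes as they then stand; what a row does not reach is not made up. A row lasts 1/8 s, in which the tool goes at most 62.5 mm and 10.7 degrees, less where a joint would pass 70% of its speed; a pose out of reach is approached as far as the arm can. A call is refused whole if a number of a shift passes 0.0625 or a number of a turn 10.7, either way. A call with a gripper value outside its range is refused whole. The fingers move at their own pace and stop on an object; the grip force is fixed at half the most. Time passes only in rows, so rows that do not move let the fingers close. It gives the time, the measured TCP pose, the force and the opening at its end, in the units of the state.
- sensors.sense(): the state, without advancing time (a new reading comes with each control period).
- imaging.get_image(name): name is "scene" or "top" or "wrist"; returns the picture (400x640x3 uint8, blue, green, red); there is no depth.
- imaging.get_calibration(name): a dict with "mtx" (3x3 intrinsics, pixels), "extrinsics" (4x4, takes a point from world to camera coordinates). Camera axes: x right, y down, z forward; pixel columns grow to the right and rows downward; lengths in m; the calibration is good to about 2 mm. The wrist camera is an equidistant fisheye: a pixel r from the principal point sees the ray r / f radians off the axis. A picture is of the moment at which its call begins: read the wrist's pose just before it. get_calibration takes no time and is no camera call; for the wrist camera it gives the pose at the moment of the call.
- manip.finish_job(): hands the job in, once; it reports no verdict.
The state is a dict: "time": time; "q": joint angles; "qd": joint speeds; "effort": joint torques, N m; "ee_pos": TCP position; "tool_rot": TCP orientation; "ft_force": force on the tool from outside, world axes, zero at the start; "moment": the same for the moment, N m; "grip_width": opening from 0.0 (shut) to 1.0 (fully open).
Only numpy, scipy, OpenCV 4.12 (cv2) and the standard library are available. Lean on these libraries where they do the work, as an engineer would, in place of code of your own. Each camera call takes 0.05 s, during which the arm holds its last target.

## Working session

There is one attempt and no reset: what is moved stays moved. The work goes in short steps, Python scripts to look and compute and a shell command to move; the robot and the scene stay as the last step left them, time stands still between calls to the robot, and variables do not carry over. Pictures are saved under pics/ and viewed, and the job is handed in when it is done.

```bash
ls; mkdir -p pics; python3 - <<'E'
from rig import sensors, imaging
import cv2
for n in ("scene","top","wrist"):
    im=imaging.get_image(n); cv2.imwrite(f"pics/a_{n}.png",im)
    c=imaging.get_calibration(n); print(n,c["mtx"],c["extrinsics"])
print(sensors.sense())
E
```

```text
pics
scene [[402.71104544   0.         320.49297962]
 [  0.         402.71104544 201.46422399]
 [  0.           0.           1.        ]] [[ 0.96631953  0.25733929 -0.00174788 -0.60220548]
 [ 0.22651732 -0.85376592 -0.46880023  0.09193408]
 [-0.122133    0.45261489 -0.88330249  1.02138279]
 [ 0.          0.          0.          1.        ]]
top [[418.64742794   0.         323.21382141]
 [  0.         418.64742794 195.49763583]
 [  0.           0.           1.        ]] [[ 0.00502559 -0.99931841  0.03657137  0.15528394]
 [-0.98994144 -0.01014267 -0.14111367  0.6029418 ]
 [ 0.14138841 -0.03549434 -0.98931768  0.88527726]
 [ 0.          0.          0.          1.        ]]
wrist [[309.70691629   0.         321.22860215]
 [  0.         309.70691629 194.91690103]
 [  0.           0.           1.        ]] [[ 0.32726939 -0.94493021 -0.00128594 -0.5253515 ]
 [-0.89596505 -0.3107425   0.31731014 -0.04167749]
 [-0.30023553 -0.10269373 -0.94832095  0.38136624]
 [ 0.          0.          0.          1.        ]]
{'time': 0.15, 'q': array([-1.38298786e+00,  3.42553646e-01,  1.52477275e+00,  1.93352557e-05,
        1.27537295e+00, -1.46025576e-01]), 'qd': array([-0.00120364, -0.00259223, -0.00210244, -0.00131109, -0.00052894,
        0.00145484]), 'effort': array([ 2.07499666e-03, -4.33907890e+01, -2.46146929e+01, -1.13528806e-04,
        5.74306701e-03, -8.45802617e-06]), 'ee_pos': array([ 0.17198347, -0.49571511,  0.21369897]), 'tool_rot': array([-5.53416799e-04,  9.86101986e-01,  1.66140205e-01, -2.31408234e-06]), 'ft_force': array([ 0.70780171,  0.60272864, -0.63318358]), 'moment': array([-0.04007905, -0.05639062, -0.04825074]), 'grip_width': 0.9982216349131063}
```

View pics/a_scene.png

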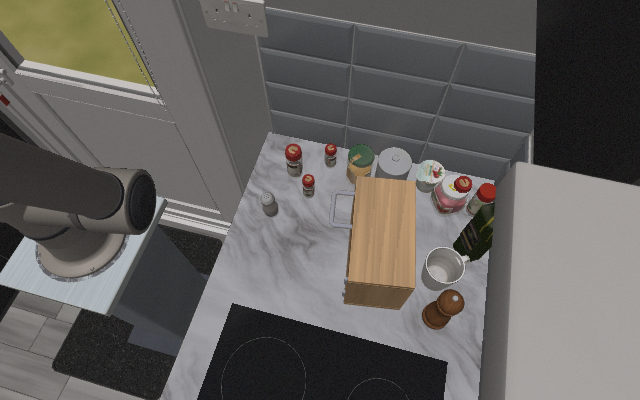

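View pics/a_top.png

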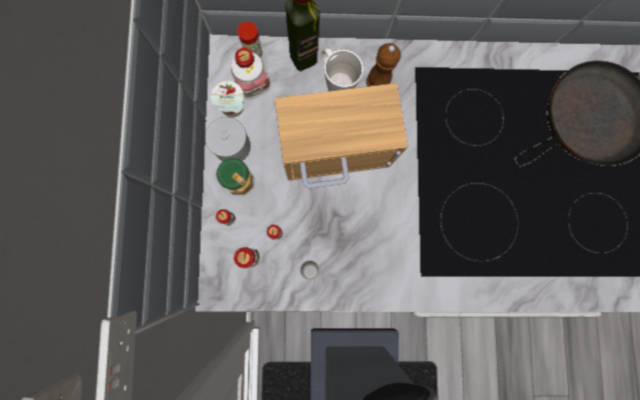

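View pics/a_wrist.png

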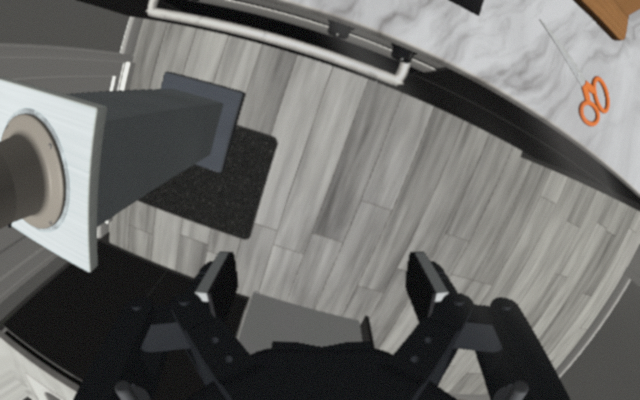

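```bash
python3 - <<'E'
import cv2
t=cv2.imread("pics/a_top.png"); s=cv2.imread("pics/a_scene.png")
cv2.imwrite("pics/b_top.png",cv2.resize(t[150:290,200:340],None,fx=4.2,fy=4.2,interpolation=cv2.INTER_CUBIC))
cv2.imwrite("pics/b_top2.png",cv2.resize(t[75:200,265:415],None,fx=4.5,fy=4.5,interpolation=cv2.INTER_CUBIC))
cv2.imwrite("pics/b_scene.png",cv2.resize(s[130:230,240:380],None,fx=5,fy=5,interpolation=cv2.INTER_CUBIC))
cv2.imwrite("pics/b_scene2.png",cv2.resize(s[170:315,325:425],None,fx=4,fy=4,interpolation=cv2.INTER_CUBIC))
E
```

```text
(no output)
```

View pics/b_top.png

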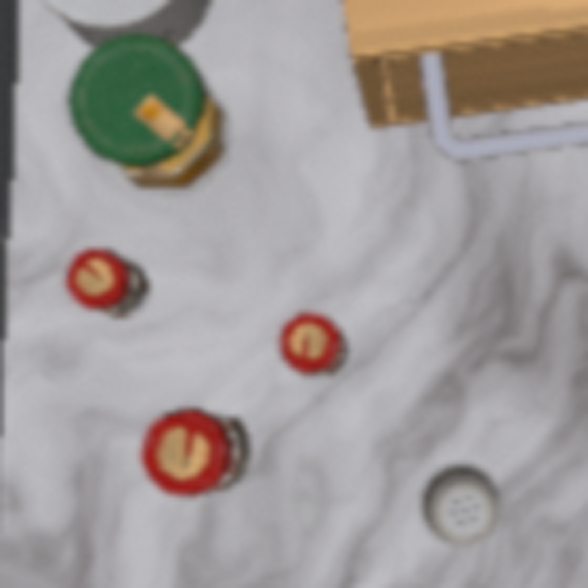

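View pics/b_top2.png

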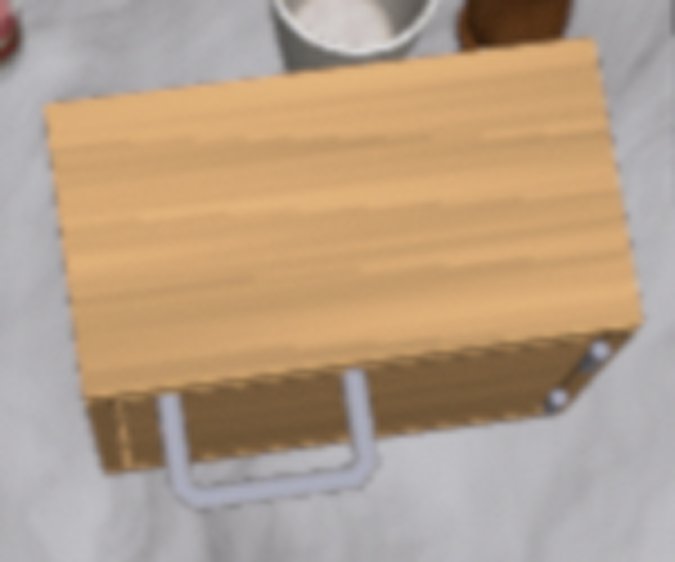

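View pics/b_scene.png

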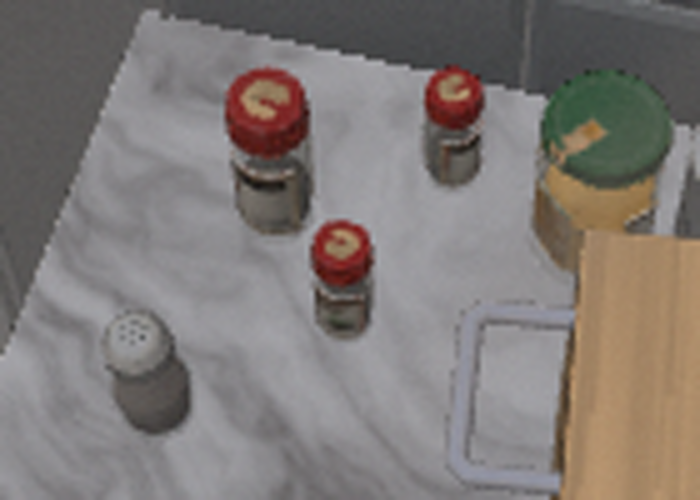

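View pics/b_scene2.png

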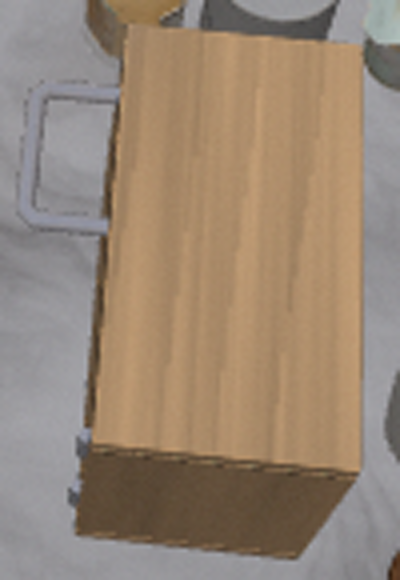

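```bash
cat > h.py <<'E'
import numpy as np, cv2
from rig import sensors, imaging
def cal(n):
    c=imaging.get_calibration(n); return np.array(c["mtx"]),np.array(c["extrinsics"])
def ray(n,uv,KT=None):
    K,T=KT or cal(n)
    d=np.linalg.inv(K)@[uv[0],uv[1],1]
    R=T[:3,:3]; return -R.T@T[:3,3], R.T@d
def atz(n,uv,z):
    o,d=ray(n,uv); return o+d*(z-o[2])/d[2]
def tri(*obs):
    A=np.zeros((3,3));b=np.zeros(3);R=[]
    for n,uv in obs:
        o,d=ray(n,uv); d=d/np.linalg.norm(d); P=np.eye(3)-np.outer(d,d);A+=P;b+=P@o;R.append((P,o))
    x=np.linalg.solve(A,b); return x,[round(1000*float(np.linalg.norm(P@(x-o))),1) for P,o in R]
def proj(n,p):
    K,T=cal(n); c=T[:3,:3]@p+T[:3,3]; q=K@c; return q[:2]/q[2]
E
python3 - <<'E'
from h import *
np.set_printoptions(precision=4,suppress=True)
def bt(x,y): return ((x+.5)/4.2-.5+200,(y+.5)/4.2-.5+150)
def bt2(x,y): return ((x+.5)/4.5-.5+265,(y+.5)/4.5-.5+75)
def bs(x,y): return ((x+.5)/5-.5+240,(y+.5)/5-.5+130)
def bs2(x,y): return ((x+.5)/4-.5+325,(y+.5)/4-.5+170)
print("jar tri",tri(("top",bt(186,451)),("scene",bs(266,97))))
print("jar top@.109",atz("top",bt(186,451),.109),atz("scene",bs(266,97),.109))
print("small1",tri(("top",bt(308,342)),("scene",bs(342,243))))
print("small2",tri(("top",bt(96,278)),("scene",bs(455,86))))
print("salt",tri(("top",bt(460,505)),("scene",bs(138,335))))
print("honey",tri(("top",bt(138,100)),("scene",bs(608,124))))
C=[(47,104),(597,40),(641,325),(85,396)]
S=[(362,44),(360,471),(94,443),(122,25)]
P=[atz("top",bt2(*c),.185) for c in C]
Q=[atz("scene",bs2(*c),.185) for c in S]
for c,s in zip(C,S): print("corner",tri(("top",bt2(*c)),("scene",bs2(*s))))
print(P,Q)
h1=tri(("top",bt2(190,498)),("scene",bs2(35,87)))
h2=tri(("top",bt2(368,472)),("scene",bs2(26,218)))
print("handle",h1,h2)
print(atz("top",bt2(190,498),.165),atz("top",bt2(368,472),.165))
E
```

```text
jar tri (array([0.4672, 0.3178, 0.1211]), [0.4, 0.4])
jar top@.109 [0.4668 0.3195 0.109 ] [0.4643 0.326  0.109 ]
small1 (array([0.5202, 0.265 , 0.0879]), [0.4, 0.4])
small2 (array([0.5511, 0.369 , 0.0911]), [1.0, 1.0])
salt (array([0.4406, 0.1891, 0.09  ]), [0.9, 0.9])
honey (array([0.6344, 0.3466, 0.119 ]), [0.9, 0.9])
corner (array([0.7668, 0.2579, 0.1929]), [0.6, 0.6])
corner (array([0.8012, 0.0237, 0.1911]), [1.2, 1.2])
corner (array([0.6764, 0.0063, 0.1865]), [0.6, 0.6])
corner (array([0.6399, 0.2389, 0.1908]), [1.4, 1.4])
[array([0.7692, 0.2583, 0.185 ]), array([0.8027, 0.0219, 0.185 ]), array([0.6763, 0.0057, 0.185 ]), array([0.6425, 0.2399, 0.185 ])] [array([0.7682, 0.2635, 0.185 ]), array([0.8032, 0.0264, 0.185 ]), array([0.6769, 0.007 , 0.185 ]), array([0.6383, 0.2416, 0.185 ])]
handle (array([0.6009, 0.1956, 0.1774]), [0.3, 0.3]) (array([0.6144, 0.1206, 0.1713]), [0.2, 0.2])
[0.6033 0.1958 0.165 ] [0.6154 0.1199 0.165 ]
```

```bash
cat >> h.py <<'E'
def st():
    s=sensors.sense(); q=s["tool_rot"]; 
    from scipy.spatial.transform import Rotation as R
    M=R.from_quat([q[1],q[2],q[3],q[0]]).as_matrix()
    return s,np.array(s["ee_pos"]),M
def goto(p,yaw=None):
    """delta in tool frame to p; tool yaw = angle of tool x axis in world (deg), z down"""
    s,e,M=st(); d=M.T@(np.array(p)-e); cur=np.degrees(np.arctan2(M[1,0],M[0,0]))
    print("t",round(s["time"],2),"pos",e.round(4),"yaw",round(cur,2),"tilt",(M[:,2]).round(4))
    print("shift mm",(d*1000).round(1), "tool-z turn deg",None if yaw is None else round(-((yaw-cur+180)%360-180),2))
E
python3 -m creep '[[0.06,0.048,-0.0367,-0.006,0,0,0],[0.06,0.048,-0.0367,-0.006,0,0,0],[0.06,0.048,-0.0367,-0.006,0,0,0],[0.06,0.048,-0.0367,-0.006,0,0,0],[0.06,0.048,-0.0367,-0.006,0,0,0],[0.06,0.048,-0.0367,-0.006,0,0,0],[0.06,0.048,-0.0367,-0.006,0,0,0],[0.06,0.048,-0.0367,-0.006,0,0,0],[0.06,0.048,-0.0367,-0.006,0,0,0],[0.06,0.048,-0.0367,0,0,0,0]]'
python3 -c "
from h import *
goto([.608,.16,.27],98.4)"
```

```text
time: 1.4
ee_pos: [0.5063, 0.0098, 0.2686]
tool_rot: [0.0, 0.986, 0.166, 0.0]
ft_force: [0.6, -0.1, 1.4]
grip_width: 0.468
t 1.4 pos [0.5063 0.0098 0.2686] yaw 19.14 tilt [ 1.e-03 -5.e-04 -1.e+00]
shift mm [ 145.3 -108.5   -1.4] tool-z turn deg -79.26
```

```bash
python3 -m creep '[[0.06,0.048,-0.036,0,0,0,0],[0.06,0.048,-0.036,0,0,0,0],[0.06,0.048,-0.036,0,0,0,-10],[0.06,0,0,0,0,0,-10],[0.06,0,0,0,0,0,-10],[0.06,0,0,0,0,0,-10],[0.06,0,0,0,0,0,-10],[0.06,0,0,0,0,0,-10],[0.06,0,0,0,0,0,-10],[0.06,0,0,0,0,0,-9.3]]'
python3 - <<'E'
from h import *
goto([.608,.16,.168],98.4)
c=imaging.get_calibration("wrist"); import pickle
im=imaging.get_image("wrist"); cv2.imwrite("pics/c_wrist.png",im); pickle.dump(c,open("c_w.pkl","wb"))
im=imaging.get_image("top"); cv2.imwrite("pics/c_top.png",im)
E
```

```text
time: 2.65
ee_pos: [0.6058, 0.1572, 0.2677]
tool_rot: [-0.0, 0.651, 0.759, -0.0]
ft_force: [-0.4, -0.4, 0.7]
grip_width: 0.465
t 2.65 pos [0.6058 0.1572 0.2677] yaw 98.74 tilt [-1.e-03 -3.e-04 -1.e+00]
shift mm [ 2.5  2.7 99.7] tool-z turn deg 0.34
```

View pics/c_wrist.png

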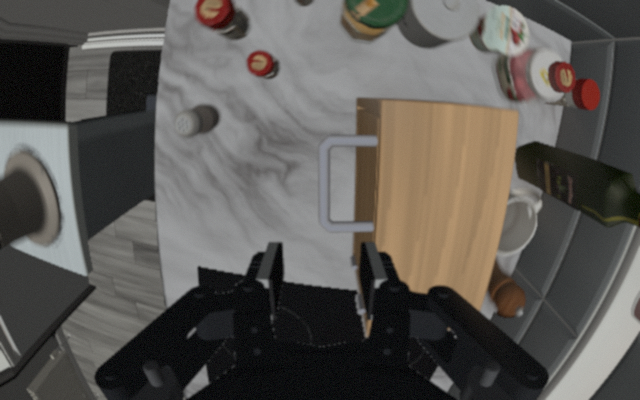

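```bash
cat >> h.py <<'E'
def wray(uv,c):
    K=np.array(c["mtx"]);T=np.array(c["extrinsics"]); a=np.array([uv[0]-K[0,2],uv[1]-K[1,2]])/K[0,0]
    r=np.linalg.norm(a); d=np.array([*(np.sin(r)*a/r),np.cos(r)]) if r>1e-9 else np.array([0,0,1.])
    R=T[:3,:3]; return -R.T@T[:3,3], R.T@d
def watz(uv,z,c):
    o,d=wray(uv,c); return o+d*(z-o[2])/d[2]
E
python3 - <<'E'
from h import *
im=cv2.imread("pics/c_wrist.png")
cv2.imwrite("pics/d1.png",cv2.resize(im[120:250,300:400],None,fx=4.5,fy=4.5,interpolation=cv2.INTER_CUBIC))
cv2.imwrite("pics/d2.png",cv2.resize(im[0:150,165:415],None,fx=3,fy=3,interpolation=cv2.INTER_CUBIC))
E
```

```text
(no output)
```

View pics/d1.png

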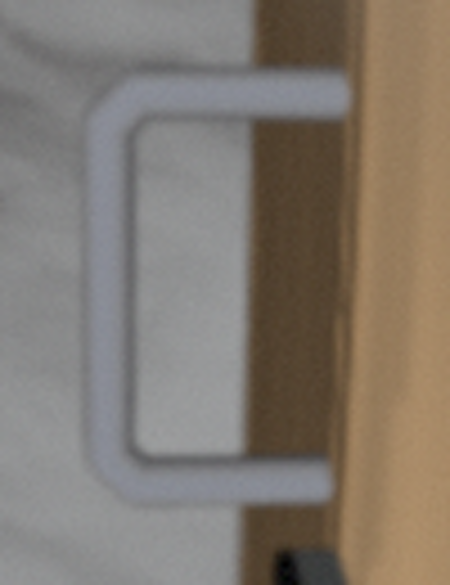

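View pics/d2.png

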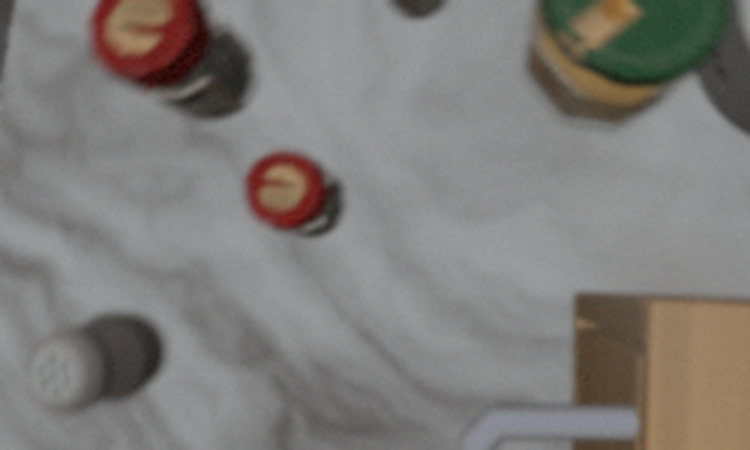

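```bash
python3 - <<'E'
from h import *
import pickle
c=pickle.load(open("c_w.pkl","rb"))
f=lambda x,y:((x+.5)/4.5-.5+300,(y+.5)/4.5-.5+120)
a=watz(f(110,95),.165,c);b=watz(f(112,482),.165,c);print("bar ends",a,b,np.linalg.norm(a-b),(a+b)/2,np.degrees(np.arctan2(-(a-b)[0],(a-b)[1])))
E
```

```text
bar ends [0.60155322 0.19838929 0.165     ] [0.61431305 0.1193366  0.165     ] 0.08007584273526931 [0.60793314 0.15886294 0.165     ] 9.168979312452262
```

```bash
python3 -m creep '[[0.06,0.0015,0.0025,0.05,0,0,0],[0.06,0,0,0.04,0,0,0],[0.06,0,0,0.01,0,0,0],[0.5,0,0,0,0,0,0],[0.6,0,0,0,0,0,0]]'
python3 - <<'E'
from h import *
goto([.608,.159,.168],98.8)
im=imaging.get_image("wrist"); cv2.imwrite("pics/e_wrist.png",im)
E
```

```text
time: 3.38
ee_pos: [0.6094, 0.1592, 0.1702]
tool_rot: [0.001, 0.654, 0.757, 0.001]
ft_force: [-0.5, 0.5, -0.1]
grip_width: 0.199
t 3.38 pos [0.6094 0.1592 0.1702] yaw 98.38 tilt [ 3.5e-03  4.0e-04 -1.0e+00]
shift mm [-0.  -1.4  2.2] tool-z turn deg -0.42
```

View pics/e_wrist.png

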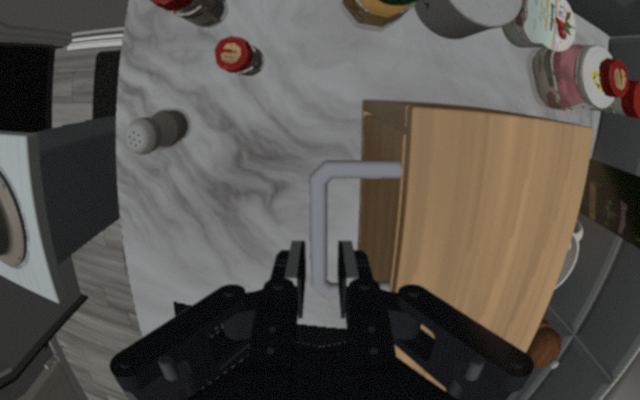

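```bash
python3 -m creep '[[0.6,0,-0.003,0,0,0,0],[0.6,0,-0.001,0,0,0,0],[0.6,0,-0.001,0,0,0,0],[0.6,0,-0.001,0,0,0,0]]'
python3 -m creep '[[0.6,0,-0.001,0,0,0,0],[0.6,0,-0.001,0,0,0,0],[0.6,0,-0.001,0,0,0,0]]'
```

```text
time: 3.92
ee_pos: [0.6022, 0.1582, 0.1682]
tool_rot: [0.0, 0.653, 0.757, -0.0]
ft_force: [0.4, 1.0, 0.3]
grip_width: 0.202
time: 4.3
ee_pos: [0.5992, 0.1577, 0.1681]
tool_rot: [-0.0, 0.653, 0.757, -0.0]
ft_force: [0.5, -0.3, 0.4]
grip_width: 0.198
```

```bash
python3 -m creep '[[0.6,0,-0.0015,0,0,0,0],[0.6,0,-0.0015,0,0,0,0]]'
python3 -m creep '[[0.6,0,-0.0015,0,0,0,0],[0.6,0,-0.0015,0,0,0,0]]'
```

```text
time: 4.55
ee_pos: [0.5962, 0.1573, 0.1682]
tool_rot: [0.0, 0.653, 0.757, -0.0]
ft_force: [-0.5, 0.1, -0.2]
grip_width: 0.2
time: 4.8
ee_pos: [0.5933, 0.1568, 0.1682]
tool_rot: [0.0, 0.653, 0.757, -0.0]
ft_force: [-0.0, -0.5, 0.6]
grip_width: 0.199
```

```bash
python3 -m creep '[[0.6,0,-0.0015,0,0,0,0],[0.6,0,-0.0015,0,0,0,0]]'
python3 - <<'E'
from h import *
im=imaging.get_image("wrist"); cv2.imwrite("pics/f_wrist.png",im[80:400,160:560])
E
```

```text
time: 5.05
ee_pos: [0.5903, 0.1564, 0.1682]
tool_rot: [0.0, 0.653, 0.757, -0.0]
ft_force: [0.0, 0.1, 0.2]
grip_width: 0.204
```

View pics/f_wrist.png

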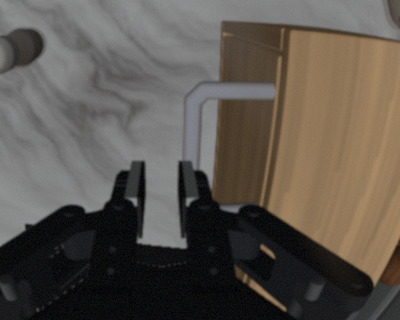

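```bash
python3 - <<'E'
from h import *
im=imaging.get_image("scene"); 
cv2.imwrite("pics/g1.png",cv2.resize(im[150:330,260:440],None,fx=3.3,fy=3.3,interpolation=cv2.INTER_CUBIC))
im=imaging.get_image("top"); 
cv2.imwrite("pics/g2.png",cv2.resize(im[60:220,240:430],None,fx=3.3,fy=3.3,interpolation=cv2.INTER_CUBIC))
E
```

```text
(no output)
```

View pics/g1.png

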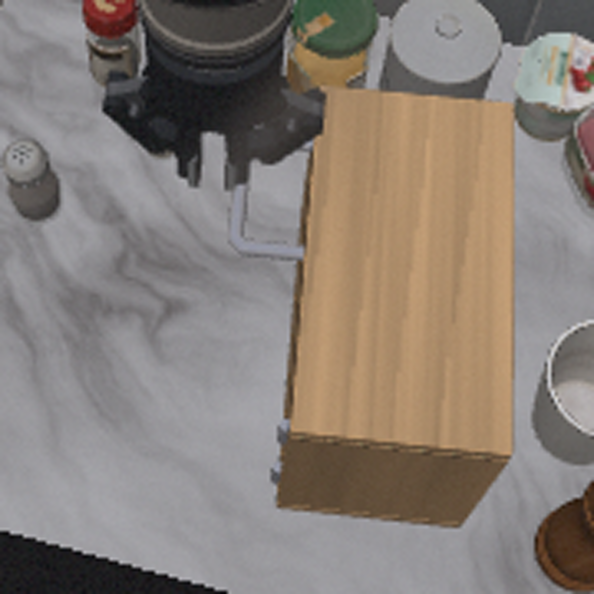

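View pics/g2.png

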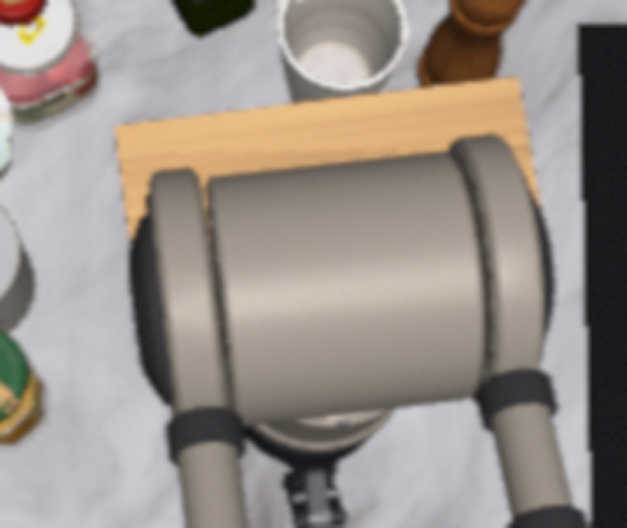

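```bash
python3 - <<'E'
from h import *
s,e,M=st(); print(e, s["ft_force"])
for z in (.13,.146,.16,.17,.18,.19):
  for dy in (-.0155,-.0085,.0085,.016):
    p=e+M[:,1]*dy; p[2]=z
    print(z,dy,((proj("scene",p)-[260,150])*3.3).round(0), end=" | ")
  print()
E
```

```text
[0.59034975 0.15640389 0.16820324] [ 0.87112257 -0.94055573 -0.26331685]
0.13 -0.0155 [189. 213.] | 0.13 -0.0085 [199. 214.] | 0.13 0.0085 [224. 217.] | 0.13 0.016 [235. 218.] | 
0.146 -0.0155 [189. 203.] | 0.146 -0.0085 [199. 204.] | 0.146 0.0085 [225. 206.] | 0.146 0.016 [236. 208.] | 
0.16 -0.0155 [189. 193.] | 0.16 -0.0085 [199. 194.] | 0.16 0.0085 [225. 197.] | 0.16 0.016 [236. 198.] | 
0.17 -0.0155 [189. 186.] | 0.17 -0.0085 [199. 188.] | 0.17 0.0085 [225. 190.] | 0.17 0.016 [236. 191.] | 
0.18 -0.0155 [189. 179.] | 0.18 -0.0085 [199. 180.] | 0.18 0.0085 [225. 183.] | 0.18 0.016 [237. 184.] | 
0.19 -0.0155 [188. 172.] | 0.19 -0.0085 [199. 173.] | 0.19 0.0085 [226. 176.] | 0.19 0.016 [237. 177.] |
```

```bash
python3 - <<'E'
from h import *
im=cv2.imread("pics/e_wrist.png")
cv2.imwrite("pics/h.png",cv2.resize(im[150:350,240:420],None,fx=3,fy=3,interpolation=cv2.INTER_CUBIC))
s,e,M=st(); c=imaging.get_calibration("wrist"); T=np.array(c["extrinsics"]); o=-T[:3,:3].T@T[:3,3]
print("cam in tool",M.T@(o-e), "axis in tool",M.T@T[2,:3])
def wproj(p):
    q=T[:3,:3]@p+T[:3,3]; r=np.hypot(q[0],q[1]); th=np.arctan2(r,q[2]); K=np.array(c["mtx"]); return K[:2,2]+K[0,0]*th*q[:2]/r
for z in (-.02,0,.01,.022,.03):
  for x in (-.011,.011):
    print(z,x,[wproj(e+M@np.array([x,y,z])).round(0) for y in (-.0085,.0085,-.0155,.0155)])
E
```

```text
cam in tool [ 8.05069972e-02 -9.97704456e-05 -1.60505529e-01] axis in tool [-3.17032709e-01 -4.92015292e-04  9.48414477e-01]
-0.02 -0.011 [array([306., 274.]), array([337., 274.]), array([293., 274.]), array([350., 274.])]
-0.02 0.011 [array([305., 237.]), array([338., 237.]), array([291., 237.]), array([352., 237.])]
0 -0.011 [array([307., 255.]), array([336., 255.]), array([295., 255.]), array([348., 255.])]
0 0.011 [array([307., 222.]), array([337., 222.]), array([294., 222.]), array([349., 221.])]
0.01 -0.011 [array([308., 248.]), array([335., 248.]), array([297., 247.]), array([346., 247.])]
0.01 0.011 [array([307., 215.]), array([336., 215.]), array([296., 215.]), array([348., 215.])]
0.022 -0.011 [array([309., 239.]), array([334., 239.]), array([298., 239.]), array([345., 239.])]
0.022 0.011 [array([308., 208.]), array([335., 208.]), array([297., 208.]), array([346., 208.])]
0.03 -0.011 [array([309., 234.]), array([334., 234.]), array([299., 234.]), array([344., 234.])]
0.03 0.011 [array([309., 203.]), array([335., 203.]), array([298., 203.]), array([345., 203.])]
```

View pics/h.png

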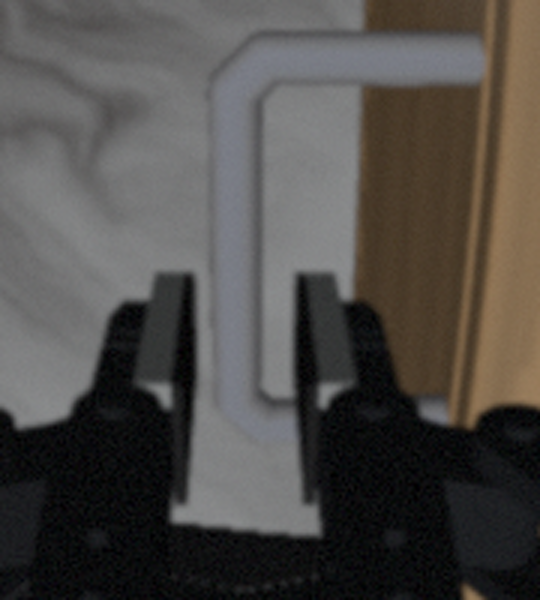

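```bash
python3 -m creep '[[0.45,0,0.017,0,0,0,0],[0.45,0,0,0.01,0,0,0],[0.45,0,0,0.01,0,0,0],[0.45,0,0,0.01,0,0,0],[0.45,0,0,0,0,0,0]]'
python3 - <<'E'
from h import *
im=imaging.get_image("wrist"); s,e,M=st();print(e,s["ft_force"])
cv2.imwrite("pics/i.png",cv2.resize(im[150:350,220:440],None,fx=2.7,fy=2.7,interpolation=cv2.INTER_CUBIC))
im=imaging.get_image("scene"); 
cv2.imwrite("pics/i2.png",cv2.resize(im[150:330,260:440],None,fx=3.3,fy=3.3,interpolation=cv2.INTER_CUBIC))
E
```

```text
time: 5.82
ee_pos: [0.6063, 0.1587, 0.1369]
tool_rot: [-0.001, 0.653, 0.757, -0.001]
ft_force: [0.5, -0.9, 0.6]
grip_width: 0.275
[0.60678086 0.15882163 0.13766998] [0.91076346 0.27588531 0.44675167]
```

View pics/i.png

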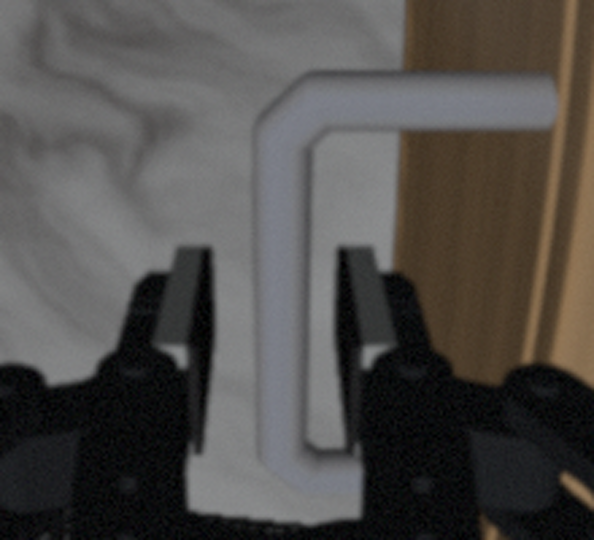

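View pics/i2.png

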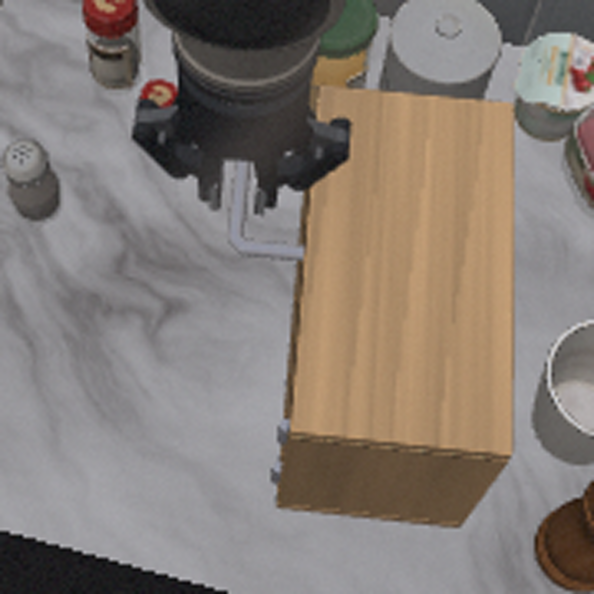

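```bash
python3 -m creep '[[0.6,0,0,0.004,0,0,0],[0.6,0,0,0.004,0,0,0],[0.6,0,0,0,0,0,0]]'
python3 -m creep '[[0.6,0,0,0.004,0,0,0],[0.6,0,0,0.004,0,0,0],[0.6,0,0,0,0,0,0]]'
python3 - <<'E'
from h import *
im=imaging.get_image("scene"); 
cv2.imwrite("pics/j2.png",cv2.resize(im[150:330,260:440],None,fx=3.3,fy=3.3,interpolation=cv2.INTER_CUBIC))
E
```

```text
time: 6.3
ee_pos: [0.607, 0.1588, 0.1298]
tool_rot: [-0.0, 0.653, 0.757, -0.0]
ft_force: [0.7, 0.3, 0.4]
grip_width: 0.199
time: 6.68
ee_pos: [0.6069, 0.1588, 0.1216]
tool_rot: [-0.0, 0.653, 0.757, -0.0]
ft_force: [0.1, 0.4, 0.6]
grip_width: 0.198
```

View pics/j2.png

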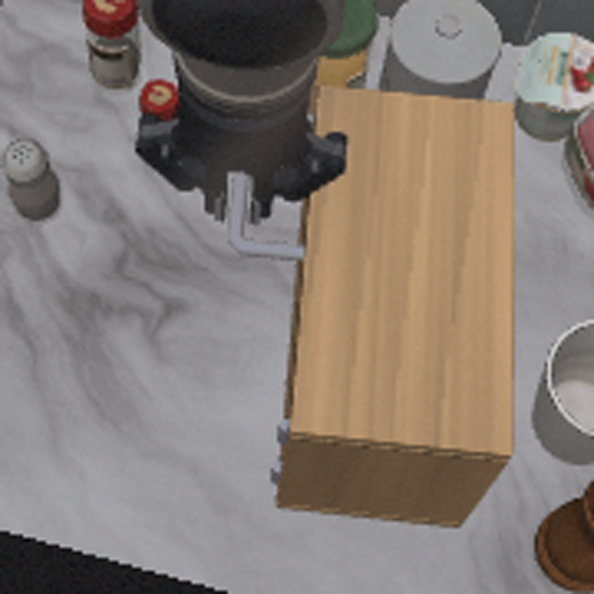

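```bash
python3 -m creep '[[0.6,0,-0.003,0,0,0,0],[0.6,0,-0.001,0,0,0,0],[0.6,0,-0.001,0,0,0,0]]'
python3 -m creep '[[0.6,0,-0.001,0,0,0,0],[0.6,0,-0.001,0,0,0,0]]'
python3 -m creep '[[0.6,0,-0.001,0,0,0,0],[0.6,0,-0.001,0,0,0,0]]'
```

```text
time: 7.1
ee_pos: [0.6035, 0.1582, 0.1223]
tool_rot: [0.001, 0.653, 0.757, 0.001]
ft_force: [8.3, 1.0, -4.0]
grip_width: 0.203
time: 7.35
ee_pos: [0.6022, 0.1576, 0.1223]
tool_rot: [0.002, 0.653, 0.757, 0.001]
ft_force: [7.2, -1.1, -4.8]
grip_width: 0.202
time: 7.6
ee_pos: [0.5979, 0.1574, 0.1222]
tool_rot: [-0.0, 0.653, 0.757, -0.0]
ft_force: [-2.2, 0.3, 0.5]
grip_width: 0.202
```

```bash
python3 -m creep '[[0.6,-0.002,-0.008,0,0,0,-2.9],[0.6,-0.002,-0.008,0,0,0,-2.9],[0.6,-0.002,-0.008,0,0,0,-2.9],[0.6,-0.002,-0.008,0,0,0,-2.9],[0.6,-0.002,-0.008,0,0,0,-2.9],[0.6,-0.002,-0.008,0,0,0,-2.9]]'
python3 - <<'E'
from h import *
im=imaging.get_image("scene"); 
cv2.imwrite("pics/k.png",cv2.resize(im[150:330,260:440],None,fx=3.3,fy=3.3,interpolation=cv2.INTER_CUBIC))
E
```

```text
time: 8.35
ee_pos: [0.5546, 0.1332, 0.1222]
tool_rot: [-0.0, 0.53, 0.848, -0.0]
ft_force: [0.4, 0.1, 0.4]
grip_width: 0.198
```

View pics/k.png

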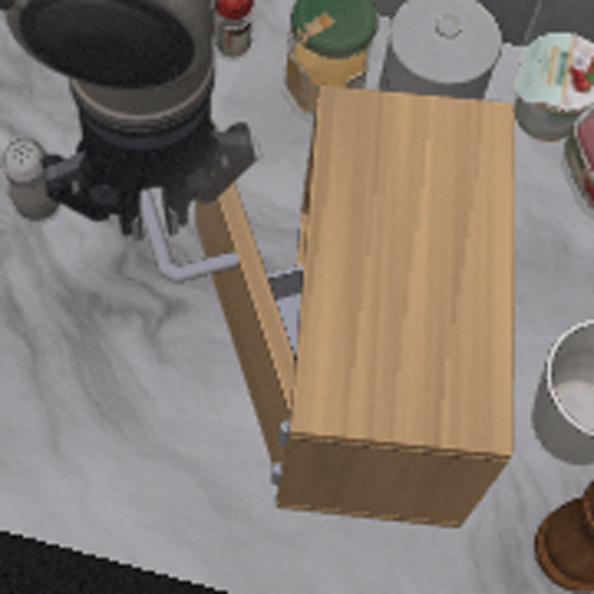

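```bash
python3 -m creep '[[0.5,0,0,-0.03,0,0,0],[0.3,0,0,-0.04,0,0,0],[0,0,0,-0.03,0,0,5],[-0.5,0,0,0,0,0,10.3]]'
python3 -c "
from h import *
goto([.466,.320,.22],100.5)"
```

```text
time: 8.9
ee_pos: [0.5565, 0.1336, 0.2252]
tool_rot: [0.002, 0.641, 0.767, 0.002]
ft_force: [-0.3, -0.8, -1.0]
grip_width: 0.698
t 8.9 pos [0.5565 0.1336 0.2252] yaw 100.21 tilt [ 5.e-03  8.e-04 -1.e+00]
shift mm [199.5 -56.1   4.9] tool-z turn deg -0.29
```

```bash
python3 -m creep '[[-0.5,0.05,-0.014,0,0,0,0],[-0.5,0.05,-0.014,0,0,0,0],[-0.5,0.05,-0.014,0,0,0,0],[-0.5,0.042,-0.014,0,0,0,0],[-0.5,0,0,0,0,0,0]]'
python3 - <<'E'
from h import *
import pickle
c=imaging.get_calibration("wrist")
im=imaging.get_image("wrist"); cv2.imwrite("pics/l_wrist.png",im); pickle.dump(c,open("l_w.pkl","wb"))
im=imaging.get_image("scene"); cv2.imwrite("pics/l_scene.png",im)
goto([.466,.320,.22],100.5)
E
```

```text
time: 9.52
ee_pos: [0.4634, 0.3142, 0.2223]
tool_rot: [-0.0, 0.638, 0.77, -0.0]
ft_force: [0.0, -0.3, -1.0]
grip_width: 0.752
t 9.62 pos [0.4651 0.3118 0.2222] yaw 100.57 tilt [-1.e-04 -5.e-04 -1.e+00]
shift mm [7.9 2.4 2.2] tool-z turn deg 0.07
```

View pics/l_wrist.png

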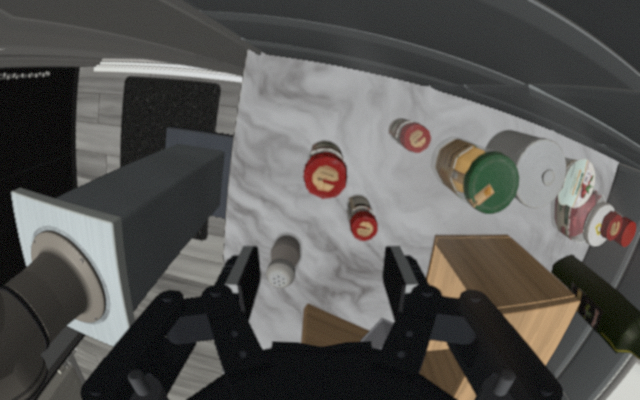

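View pics/l_scene.png

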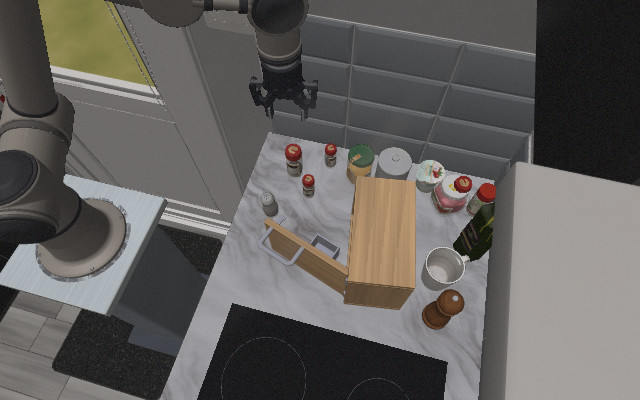

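```bash
python3 - <<'E'
from h import *
im=cv2.imread("pics/l_wrist.png")
cv2.imwrite("pics/m.png",cv2.resize(im[130:310,225:405],None,fx=3.3,fy=3.3,interpolation=cv2.INTER_CUBIC))
E
```

```text
(no output)
```

View pics/m.png

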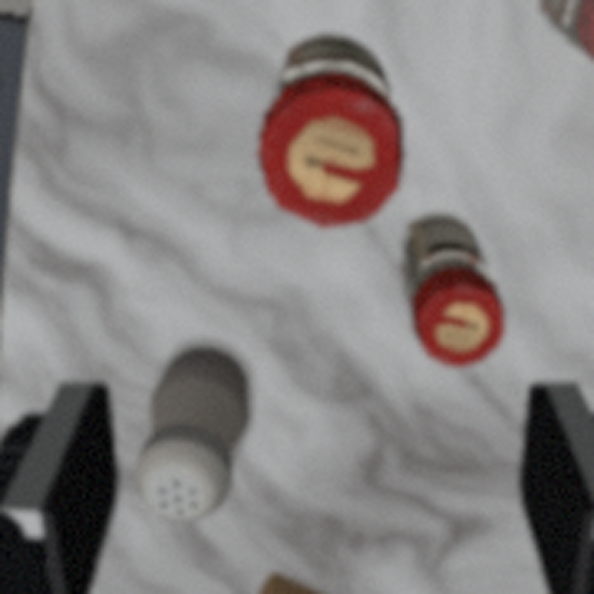

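```bash
python3 - <<'E'
from h import *
import pickle
c=pickle.load(open("l_w.pkl","rb"))
f=lambda x,y:((x+.5)/3.3-.5+225,(y+.5)/3.3-.5+130)
p=watz(f(332,155),.109,c); print("jar",p); goto([p[0],p[1],.049],100.5)
a=watz(f(262,150),.107,c);b=watz(f(402,150),.107,c);print("dia",np.linalg.norm(a-b))
print("jar base edge",watz(f(332,37),.005,c))
print("salt",watz(f(183,478),.087,c)); print("small",watz(f(460,318),.085,c))
E
```

```text
jar [0.46535468 0.32142469 0.109     ]
t 9.62 pos [0.4651 0.3118 0.2222] yaw 100.57 tilt [-1.e-04 -5.e-04 -1.e+00]
shift mm [  9.5   2.1 173.2] tool-z turn deg 0.07
dia 0.03911330719989362
jar base edge [0.4631986  0.33890341 0.005     ]
salt [0.43817617 0.19379713 0.087     ]
small [0.51749798 0.26985565 0.085     ]
```

```bash
python3 - <<'E'
from h import *
from scipy.optimize import fsolve
s,e,M=st(); c=imaging.get_calibration("wrist"); T=np.array(c["extrinsics"]);K=np.array(c["mtx"])
def wproj(p):
    q=T[:3,:3]@p+T[:3,3]; r=np.hypot(q[0],q[1]); th=np.arctan2(r,q[2]); return K[:2,2]+K[0,0]*th*q[:2]/r
for hw,y,v in ((63.6,.75*.0425,246.7),(17.5,.2*.0425,241),(87,.0425,255)):
    def f(a):
        p=wproj(e+M@np.array([a[0],y,a[1]])); return [p[0]-K[0,2]-hw,p[1]-v]
    print(fsolve(f,[.0,0.]))
E
```

```text
[ 0.00728295 -0.02396492]
[ 0.01010152 -0.02245024]
[ 0.00615247 -0.03121519]
```

```bash
python3 -m creep '[[-0.5,0.0095,0.002,0,0,0,0],[-0.5,0,0,0.04,0,0,0],[-0.5,0,0,0.04,0,0,0],[-0.5,0,0,0,0,0,0]]'
python3 - <<'E'
from h import *
goto([.4655,.3213,.052],100.5)
im=imaging.get_image("wrist"); cv2.imwrite("pics/n.png",im)
E
```

```text
time: 10.12
ee_pos: [0.4644, 0.32, 0.1395]
tool_rot: [-0.001, 0.64, 0.768, -0.003]
ft_force: [0.5, -0.8, 0.9]
grip_width: 0.748
t 10.12 pos [0.4644 0.32   0.1395] yaw 100.43 tilt [-0.006  -0.0031 -1.    ]
shift mm [ 1.3  1.9 87.5] tool-z turn deg -0.07
```

View pics/n.png

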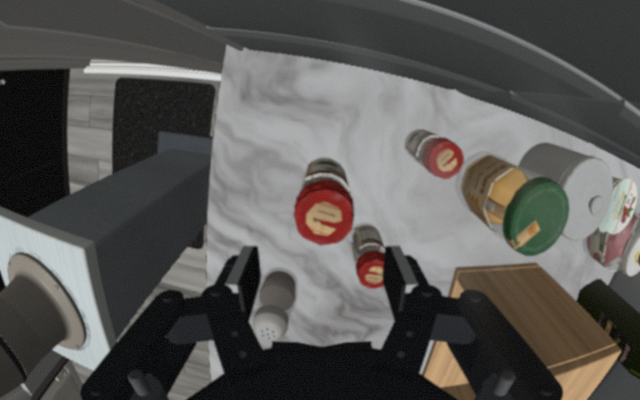

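```bash
python3 -m creep '[[-0.5,0.001,0.001,0.03,0,0,0],[-0.5,0,0,0.03,0,0,0],[-0.5,0,0,0.027,0,0,0],[-0.5,0,0,0,0,0,0]]'
python3 - <<'E'
from h import *
goto([.4655,.3213,.052],100.5)
im=imaging.get_image("wrist"); cv2.imwrite("pics/o.png",im)
im=imaging.get_image("scene"); cv2.imwrite("pics/o2.png",cv2.resize(im[60:300,220:420],None,fx=2.5,fy=2.5))
E
```

```text
time: 10.68
ee_pos: [0.4667, 0.3224, 0.0554]
tool_rot: [-0.0, 0.64, 0.769, -0.0]
ft_force: [0.5, -0.4, 0.4]
grip_width: 0.746
t 10.68 pos [0.4667 0.3224 0.0554] yaw 100.49 tilt [-8.e-04 -5.e-04 -1.e+00]
shift mm [-0.8 -1.4  3.4] tool-z turn deg -0.01
```

View pics/o.png

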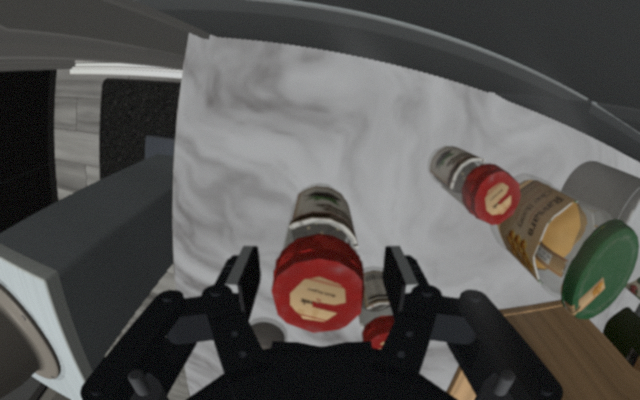

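View pics/o2.png

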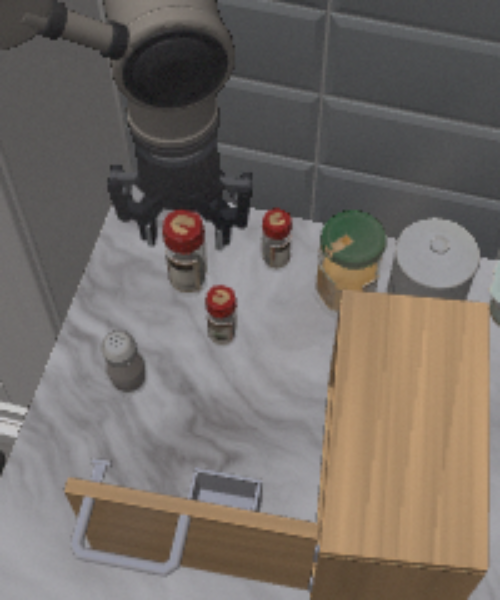

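```bash
python3 -m creep '[[0,-0.001,-0.001,0.003,0,0,0],[0.3,0,0,0,0,0,0],[1,0,0,0,0,0,0],[1,0,0,0,0,0,0],[1,0,0,0,0,0,0]]'
python3 - <<'E'
from h import *
goto([.4655,.3213,.052],100.5)
im=imaging.get_image("wrist"); cv2.imwrite("pics/p.png",im[120:400,180:480])
im=imaging.get_image("top"); cv2.imwrite("pics/p_top.png",im)
E
```

```text
time: 11.4
ee_pos: [0.4662, 0.3217, 0.0536]
tool_rot: [0.0, 0.639, 0.769, 0.001]
ft_force: [-1.2, -1.4, 6.1]
grip_width: 0.465
t 11.4 pos [0.4662 0.3217 0.0536] yaw 100.53 tilt [ 2.e-03  9.e-04 -1.e+00]
shift mm [-0.3 -0.8  1.6] tool-z turn deg 0.03
```

View pics/p.png

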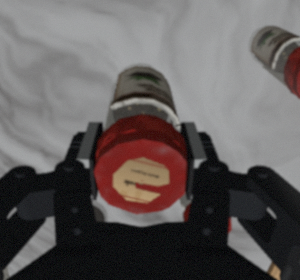

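View pics/p_top.png

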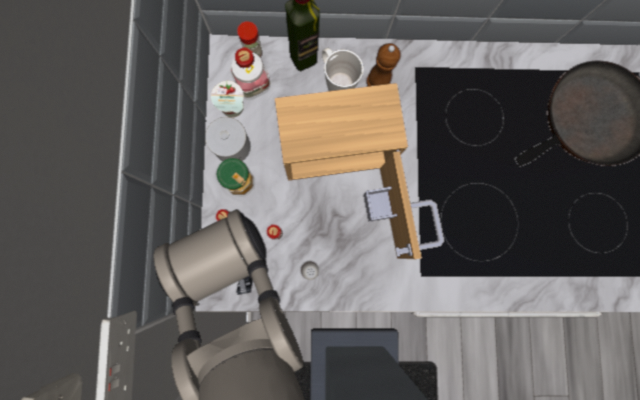

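```bash
python3 - <<'E'
from h import *
t=cv2.imread("pics/p_top.png")
cv2.imwrite("pics/q.png",cv2.resize(t[140:270,350:460],None,fx=4.5,fy=4.5,interpolation=cv2.INTER_CUBIC))
E
```

```text
(no output)
```

View pics/q.png

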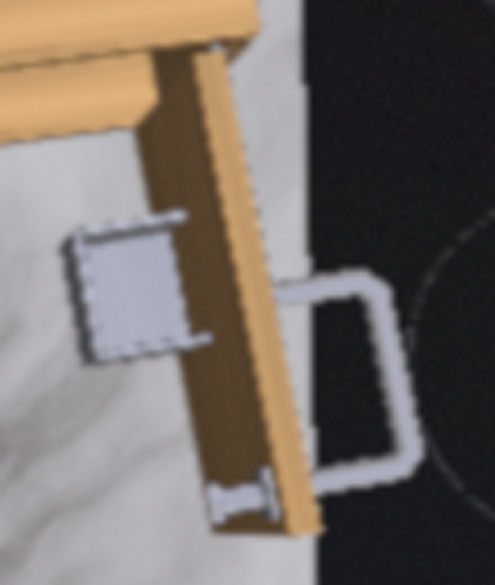

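```bash
python3 - <<'E'
from h import *
f=lambda x,y:((x+.5)/4.5-.5+350,(y+.5)/4.5-.5+140)
P=lambda x,y,z:atz("top",f(x,y),z)
o1,o2=P(222,52,.171),P(322,530,.171); i1,i2=P(196,55,.171),P(290,532,.171)
print("outer",o1,o2,np.linalg.norm(o2-o1),"inner",i1,i2)
for a,b in((o1,o2),(i1,i2)): d=b-a; print("dir deg",np.degrees(np.arctan2(d[1],d[0])))
for n,(x,y) in dict(tl=(78,238),tr=(182,215),bl=(93,363),br=(210,340)).items(): print("rim",n,P(x,y,.100))
# model
for yaw in (8.4,8.8,9.2):
  for th in (1.57,1.6):
    a=np.radians(yaw); cx=np.array([np.cos(a),np.sin(a)]);cy=np.array([-np.sin(a),np.cos(a)])
    h=np.array([.608,.159])+45*1e-3*cx-.150*cy
    b=a+th; dx=np.array([np.cos(b),np.sin(b)]);dy=np.array([-np.sin(b),np.cos(b)])
    print(yaw,th,"hinge",h,"rack",h+.039*dx+.09*dy,"free edge outer",h+.209*dy,"handle",h-.045*dx+.15*dy,"dy deg",np.degrees(b)+90)
E
```

```text
outer [0.67118537 0.01833598 0.171     ] [ 0.46796531 -0.01931512  0.171     ] 0.2066784864412514 inner [0.66970189 0.0296219  0.171     ] [ 0.4670786  -0.00588054  0.171     ]
dir deg -169.5036830746126
dir deg -170.06185628075352
rim tl [0.60036659 0.07126503 0.1       ]
rim tr [0.61164136 0.02280354 0.1       ]
rim bl [0.54268055 0.06494578 0.1       ]
rim br [0.55368499 0.01090005 0.1       ]
8.4 1.57 hinge [0.67442971 0.01718289] rack [0.57971825 0.04269246] free edge outer [ 0.46764754 -0.01318381] handle [ 0.53255974 -0.04913387] dy deg 188.35437383553926
8.4 1.6 hinge [0.67442971 0.01718289] rack [0.57899569 0.03984007] free edge outer [ 0.46865145 -0.01937268] handle [ 0.53461278 -0.05335949] dy deg 190.0732472209317
8.8 1.57 hinge [0.67541815 0.01765011] rack [0.58053091 0.04249786] free edge outer [ 0.46885302 -0.01415945] handle [ 0.53401462 -0.04965547] dy deg 188.75437383553924
8.8 1.6 hinge [0.67541815 0.01765011] rack [0.57982828 0.03964049] free edge outer [ 0.46990012 -0.02034116] handle [ 0.53609711 -0.05386665] dy deg 190.47324722093174
9.2 1.57 hinge [0.67640331 0.01812421] rack [0.58134491 0.04230893] free edge outer [ 0.47006529 -0.01512665] handle [ 0.5354731  -0.05016689] dy deg 189.15437383553925
9.2 1.6 hinge [0.67640331 0.01812421] rack [0.58066225 0.03944672] free edge outer [ 0.47115551 -0.0213009 ] handle [ 0.53758494 -0.05436344] dy deg 190.87324722093172
```

```bash
python3 -m creep '[[1,0,0,-0.02,0,0,0],[1,0,0,-0.05,0,0,0],[1,0,0,-0.05,0,0,0],[1,-0.02,0.004,0,0,0,0],[1,-0.05,0.01,0,0,0,0],[1,-0.05,0.01,0,0,0,0],[1,-0.05,0.01,0,0,0,0],[1,-0.05,0.01,0,0,0,0],[1,-0.05,0.01,0,0,0,0],[1,-0.022,0.004,0,0,0,0]]'
python3 -m creep '[[1,0,0,0,0,0,0]]'
python3 - <<'E'
from h import *
import pickle
goto([.5782,.0405,.174],100.4)
c=imaging.get_calibration("wrist")
im=imaging.get_image("wrist"); cv2.imwrite("pics/r.png",im); pickle.dump(c,open("r_w.pkl","wb"))
im=imaging.get_image("scene"); cv2.imwrite("pics/r2.png",im)
E
```

```text
time: 12.75
ee_pos: [0.576, 0.0418, 0.1709]
tool_rot: [-0.001, 0.64, 0.768, -0.001]
ft_force: [0.3, -0.5, -1.6]
grip_width: 0.461
time: 12.88
ee_pos: [0.5757, 0.0435, 0.1711]
tool_rot: [-0.001, 0.64, 0.768, -0.001]
ft_force: [-0.6, 0.8, -1.4]
grip_width: 0.463
t 12.88 pos [0.5757 0.0435 0.1711] yaw 100.37 tilt [-1.9e-03  1.0e-04 -1.0e+00]
shift mm [-3.4  1.9 -2.9] tool-z turn deg -0.03
```

View pics/r.png

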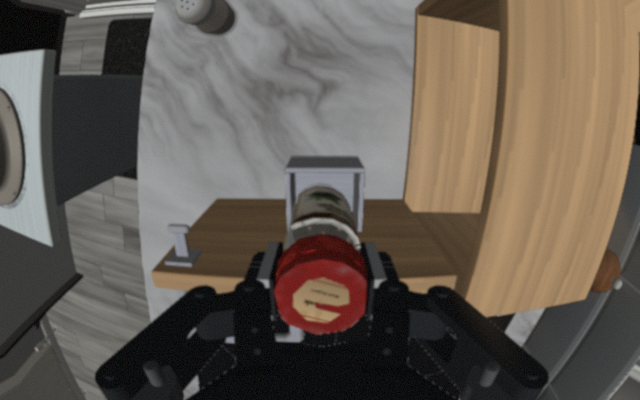

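View pics/r2.png

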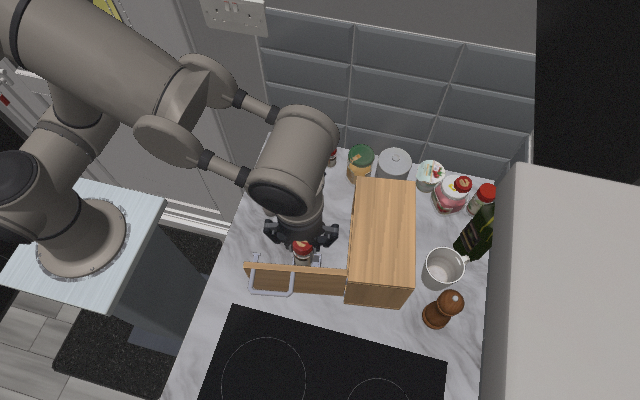

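```bash
python3 - <<'E'
from h import *
t=cv2.imread("pics/r.png")
cv2.imwrite("pics/s.png",cv2.resize(t[145:295,250:400],None,fx=4,fy=4,interpolation=cv2.INTER_CUBIC))
cv2.imwrite("pics/s2.png",cv2.resize(t[185:305,145:465],None,fx=2.4,fy=2.4,interpolation=cv2.INTER_CUBIC))
E
```

```text
(no output)
```

View pics/s.png

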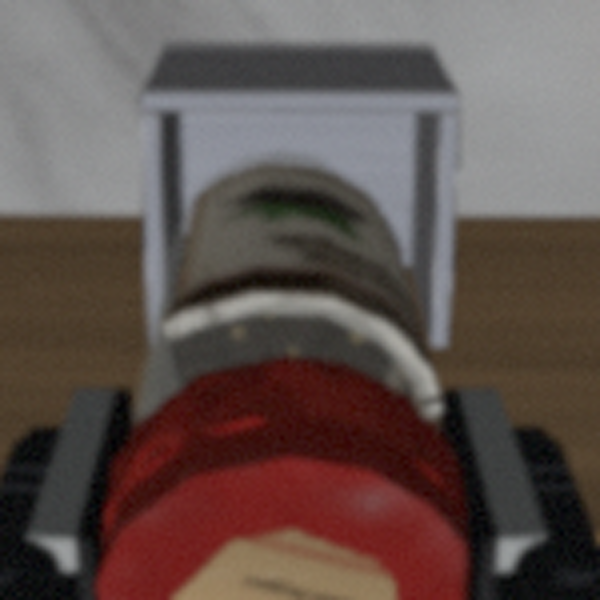

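View pics/s2.png

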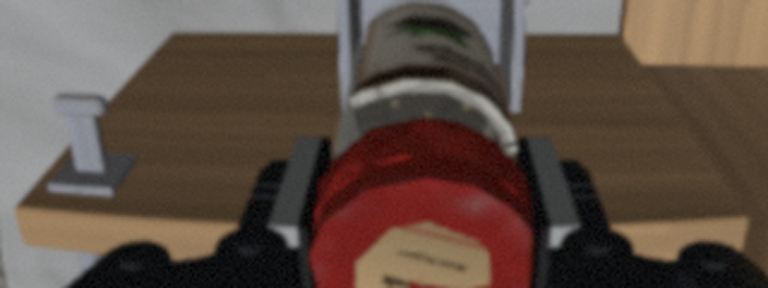

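```bash
python3 - <<'E'
from h import *
import pickle
c=pickle.load(open("r_w.pkl","rb"))
s,e,M=st()
f=lambda x,y:((x+.5)/4-.5+250,(y+.5)/4-.5+145)
g=lambda x,y:((x+.5)/2.4-.5+145,(y+.5)/2.4-.5+185)
T=lambda p:(M.T@(p-e)*1000).round(1)
for n,(x,y) in dict(iL=(160,108),iR=(440,108),oL=(142,92),oR=(460,92),doorR=(432,346),leftlow=(163,300)).items():
    p=watz(f(x,y),.1,c); print(n,p.round(4),"tool",T(p))
a,b=watz(g(20,205),.171,c),watz(g(747,217),.171,c); print("door inner top",a,b,T(a),T(b),np.linalg.norm(a-b))
p=watz(f(290,152),e[2]-.0536,c); print("jar base far",p,T(p))
for x in (190,400): print("jar side",T(watz(f(x,215),e[2]-.0536,c)))
a_=np.radians(8.6)
E
```

```text
iL [0.5473 0.0608 0.1   ] tool [ 19.9 -24.6  71.6]
iR [0.6006 0.0706 0.1   ] tool [19.8 29.5 71.6]
oL [0.5433 0.0633 0.1   ] tool [ 23.1 -28.   71.6]
oR [0.6037 0.0744 0.1   ] tool [23.  33.4 71.5]
doorR [0.6101 0.0208 0.1   ] tool [-30.8  29.8  71.5]
leftlow [0.5538 0.0211 0.1   ] tool [-20.3 -25.5  71.6]
door inner top [ 0.46686424 -0.004521    0.171     ] [0.66824433 0.03092469 0.171     ] [ -29.5 -115.7    0.7] [-31.5  88.7   0.4] 0.20447576376501717
jar base far [0.57265701 0.06167842 0.11797442] [16.2  0.5 53.6]
jar side [  4.2 -17.9  53.6]
jar side [ 4.1 20.6 53.6]
```

```bash
python3 -m creep '[[1,-0.0032,0.0018,0,0,0,0],[1,0,0,0.010,0,0,0],[1,0,0,0.003,0,0,0],[1,0,0,0,0,0,0]]'
python3 - <<'E'
from h import *
import pickle
goto([.5782,.0405,.174],100.4)
c=imaging.get_calibration("wrist")
im=imaging.get_image("wrist"); cv2.imwrite("pics/t.png",cv2.resize(im[145:295,250:400],None,fx=4,fy=4,interpolation=cv2.INTER_CUBIC)); pickle.dump(c,open("t_w.pkl","wb"))
E
```

```text
time: 13.48
ee_pos: [0.578, 0.0424, 0.1586]
tool_rot: [-0.0, 0.639, 0.769, -0.0]
ft_force: [0.0, -0.7, -1.2]
grip_width: 0.464
t 13.47 pos [0.578  0.0424 0.1586] yaw 100.55 tilt [-0.0011 -0.     -1.    ]
shift mm [ -1.9  -0.1 -15.4] tool-z turn deg 0.15
```

View pics/t.png

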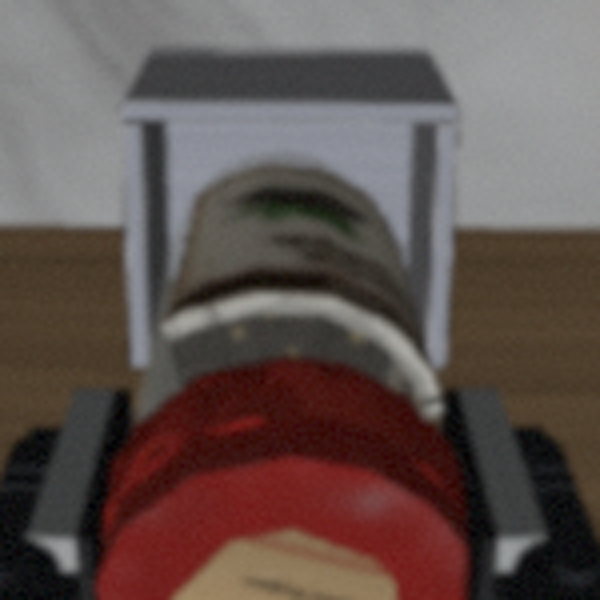

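```bash
python3 - <<'E'
from h import *
import pickle
c=pickle.load(open("t_w.pkl","rb"))
s,e,M=st()
f=lambda x,y:((x+.5)/4-.5+250,(y+.5)/4-.5+145)
T=lambda p:(M.T@(p-e)*1000).round(1)
for n,(x,y) in dict(iL=(143,121),iR=(438,121),doorR=(432,366)).items():
    print(n,T(watz(f(x,y),.1,c)))
for n,(x,y) in dict(far=(290,152),l=(188,215),r=(402,215)).items():
    print(n,T(watz(f(x,y),e[2]-.0536,c)))
E
```

```text
iL [ 23.  -26.9  59. ]
iR [23.  27.3 59. ]
doorR [-26.8  28.2  59. ]
far [18.6  0.1 53.6]
l [  6.6 -18.5  53.6]
r [ 6.6 20.6 53.6]
```

```bash
python3 -m creep '[[1,0,0,0.010,0,0,0],[1,0,0,0.012,0,0,0]]'
python3 -m creep '[[1,0,0,0.012,0,0,0],[1,0,0,0.009,0,0,0],[1,0,0,0,0,0,0]]'
```

```text
time: 13.78
ee_pos: [0.5783, 0.042, 0.1365]
tool_rot: [0.0, 0.639, 0.769, 0.0]
ft_force: [-0.1, -0.5, -1.1]
grip_width: 0.465
time: 14.15
ee_pos: [0.5778, 0.0421, 0.1151]
tool_rot: [-0.001, 0.639, 0.769, -0.001]
ft_force: [0.7, -0.1, -1.0]
grip_width: 0.468
```

```bash
python3 -m creep '[[1,0,0,0.002,0,0,0],[1,0,0,0.002,0,0,0],[1,0,0,0,0,0,0]]'
python3 -m creep '[[1,0,0,0.001,0,0,0],[1,0,0,0,0,0,0]]'
```

```text
time: 14.52
ee_pos: [0.5784, 0.0421, 0.1123]
tool_rot: [0.0, 0.639, 0.769, 0.0]
ft_force: [0.7, 0.4, -1.4]
grip_width: 0.463
time: 14.78
ee_pos: [0.5783, 0.0421, 0.1112]
tool_rot: [0.0, 0.639, 0.769, -0.0]
ft_force: [-0.4, 0.5, -2.0]
grip_width: 0.466
```

```bash
python3 -m creep '[[1,0,0,0.001,0,0,0],[1,0,0,0,0,0,0]]'
python3 -m creep '[[1,0,0,0.001,0,0,0],[1,0,0,0,0,0,0]]'
```

```text
time: 15.02
ee_pos: [0.5783, 0.0421, 0.1101]
tool_rot: [-0.0, 0.639, 0.769, -0.0]
ft_force: [0.2, 0.2, -1.2]
grip_width: 0.464
time: 15.28
ee_pos: [0.5783, 0.0421, 0.1091]
tool_rot: [-0.0, 0.639, 0.769, -0.0]
ft_force: [0.2, 0.1, -1.0]
grip_width: 0.464
```

```bash
python3 -m creep '[[1,0,0,0.001,0,0,0],[1,0,0,0,0,0,0]]'
python3 -m creep '[[1,0,0,0.001,0,0,0],[1,0,0,0,0,0,0]]'
python3 - <<'E'
from h import *
im=imaging.get_image("wrist"); cv2.imwrite("pics/u.png",cv2.resize(im[145:345,220:420],None,fx=3,fy=3,interpolation=cv2.INTER_CUBIC))
im=imaging.get_image("scene"); cv2.imwrite("pics/u2.png",cv2.resize(im[190:320,230:380],None,fx=4,fy=4,interpolation=cv2.INTER_CUBIC))
E
```

```text
time: 15.52
ee_pos: [0.5785, 0.0421, 0.1086]
tool_rot: [0.0, 0.639, 0.769, 0.0]
ft_force: [-0.4, -0.0, 3.2]
grip_width: 0.462
time: 15.78
ee_pos: [0.5786, 0.0421, 0.1085]
tool_rot: [0.001, 0.639, 0.769, 0.0]
ft_force: [-3.5, 0.2, 8.9]
grip_width: 0.463
```

View pics/u.png

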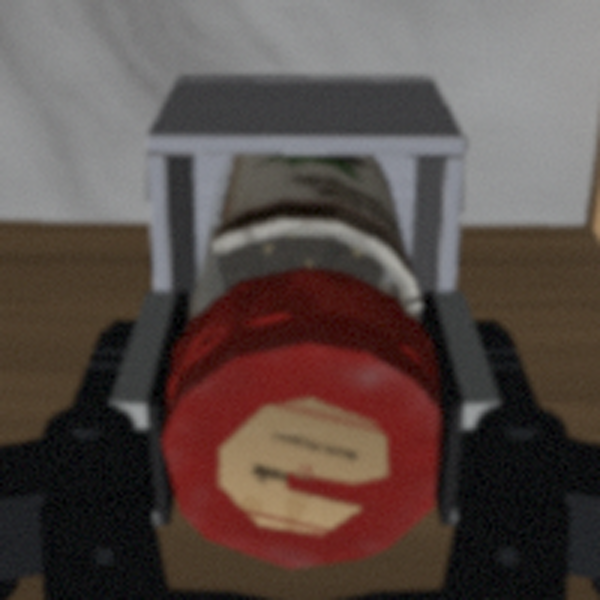

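View pics/u2.png

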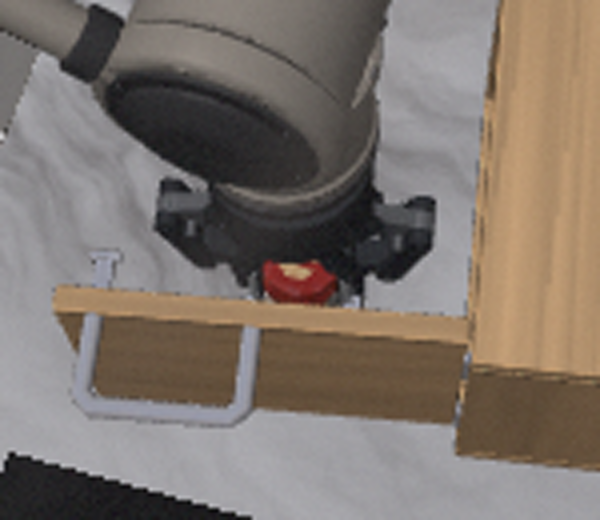

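```bash
python3 -m creep '[[1,0,0,-0.0015,0,0,0],[0,0,0,0,0,0,0],[-0.4,0,0,0,0,0,0],[-0.4,0,0,0,0,0,0]]'
python3 -m creep '[[-0.4,0,0,-0.02,0,0,0],[-0.4,0,0,-0.05,0,0,0],[-0.4,0,0,-0.04,0,0,0],[-0.4,0,0,-0.01,0,0,0]]'
python3 - <<'E'
from h import *
goto([.536,-.0535,.23],190.3)
im=imaging.get_image("wrist"); cv2.imwrite("pics/v.png",im)
im=imaging.get_image("scene"); cv2.imwrite("pics/v2.png",cv2.resize(im[190:320,230:380],None,fx=4,fy=4,interpolation=cv2.INTER_CUBIC))
E
```

```text
time: 16.38
ee_pos: [0.5783, 0.042, 0.1085]
tool_rot: [-0.0, 0.639, 0.769, -0.0]
ft_force: [0.5, -0.7, 0.1]
grip_width: 0.698
time: 16.88
ee_pos: [0.5796, 0.042, 0.2316]
tool_rot: [0.002, 0.639, 0.769, 0.002]
ft_force: [-0.3, -0.4, -0.0]
grip_width: 0.704
t 16.88 pos [0.5796 0.042  0.2316] yaw 100.53 tilt [ 5.3e-03 -4.0e-04 -1.0e+00]
shift mm [-86.  -60.3   1.5] tool-z turn deg -89.77
```

View pics/v.png

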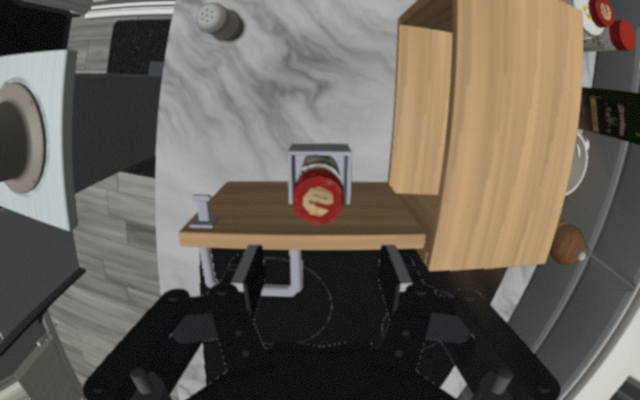

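View pics/v2.png

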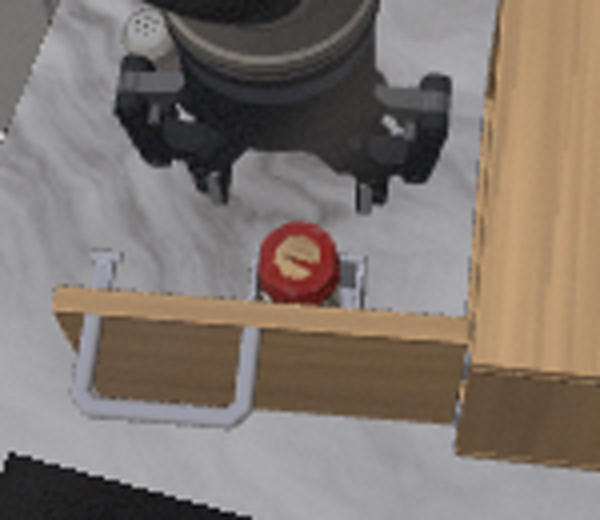

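```bash
python3 -m creep '[[1,-0.0403,-0.0204,0,0,0,0],[1,-0.0403,-0.0204,0,0,0,0],[1,-0.0403,-0.0204,0,0,0,-10],[1,0,0,0,0,0,-10],[1,0,0,0,0,0,-10],[1,0,0,0,0,0,-10],[1,0,0,0,0,0,-10],[1,0,0,0,0,0,-10],[1,0,0,0,0,0,-10],[1,0,0,0,0,0,-10]]'
python3 -m creep '[[1,0,0,0,0,0,-9.8],[1,0,0,0,0,0,0]]'
python3 - <<'E'
from h import *
import pickle
goto([.5416,-.0881,.128],190.3)
c=imaging.get_calibration("wrist")
im=imaging.get_image("wrist"); cv2.imwrite("pics/w.png",im); pickle.dump(c,open("w_w.pkl","wb"))
E
```

```text
time: 18.23
ee_pos: [0.5394, -0.0877, 0.2265]
tool_rot: [-0.002, -0.007, 1.0, 0.001]
ft_force: [-1.1, 0.5, 0.1]
grip_width: 0.002
time: 18.48
ee_pos: [0.5395, -0.0878, 0.2269]
tool_rot: [-0.002, -0.089, 0.996, 0.001]
ft_force: [0.3, -0.5, -0.1]
grip_width: 0.001
t 18.48 pos [ 0.5395 -0.0878  0.2269] yaw -169.77 tilt [-3.1e-03  9.0e-04 -1.0e+00]
shift mm [-2.3 -0.9 98.9] tool-z turn deg -0.07
```

View pics/w.png

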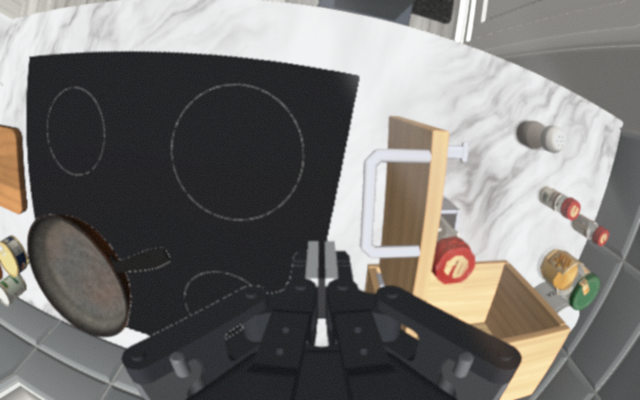

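```bash
python3 - <<'E'
from h import *
import pickle
c=pickle.load(open("w_w.pkl","rb"))
s,e,M=st()
T=lambda p:(M.T@(p-e)*1000).round(1)
a,b=watz((376,156),.165,c),watz((371,250),.165,c); print(a,b,T(a),T(b),np.linalg.norm(a-b),(a+b)/2)
E
```

```text
[ 0.49524664 -0.05560946  0.165     ] [ 0.57184678 -0.04135387  0.165     ] [37.9 39.4 62.3] [-40.   40.   62.1] 0.07791536233108973 [ 0.53354671 -0.04848167  0.165     ]
```

```bash
python3 -m creep '[[1,0,0,0.05,0,0,0],[1,0,0,0.045,0,0,0],[1,0,0.01,0,0,0,0],[1,0,0,0,0,0,0]]'
python3 -m creep '[[1,0,0.006,0,0,0,0],[1,0,0.003,0,0,0,0]]'
python3 - <<'E'
from h import *
im=imaging.get_image("wrist"); cv2.imwrite("pics/x.png",im)
goto([.5416,-.0881,.128],190.3)
E
```

```text
time: 19.02
ee_pos: [0.5391, -0.0775, 0.135]
tool_rot: [0.001, -0.09, 0.996, -0.0]
ft_force: [0.7, -0.2, 0.7]
grip_width: -0.001
time: 19.27
ee_pos: [0.5375, -0.0691, 0.1351]
tool_rot: [0.001, -0.09, 0.996, -0.001]
ft_force: [-0.5, -0.2, 0.2]
grip_width: -0.003
t 19.32 pos [ 0.5372 -0.0688  0.1348] yaw -169.67 tilt [ 1.9e-03 -5.0e-04 -1.0e+00]
shift mm [ -0.8 -19.8   6.9] tool-z turn deg 0.03
```

View pics/x.png

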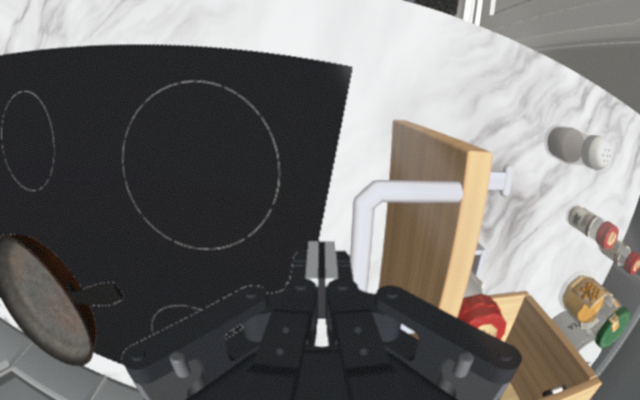

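```bash
python3 -m creep '[[1,0,0,0.007,0,0,0],[1,0,0.003,0,0,0,0],[1,0,0.003,0,0,0,0]]'
python3 -m creep '[[1,0,0.003,0,0,0,0],[1,0,0.003,0,0,0,0]]'
python3 -m creep '[[1,0,0.003,0,0,0,0],[1,0,0.003,0,0,0,0]]'
python3 - <<'E'
from h import *
im=imaging.get_image("scene"); cv2.imwrite("pics/y.png",cv2.resize(im[190:320,230:380],None,fx=4,fy=4,interpolation=cv2.INTER_CUBIC))
goto([.5416,-.0881,.128],190.3)
E
```

```text
time: 19.7
ee_pos: [0.5356, -0.0633, 0.1265]
tool_rot: [-0.0, -0.09, 0.996, 0.0]
ft_force: [0.4, -0.3, 0.5]
grip_width: -0.001
time: 19.95
ee_pos: [0.5347, -0.0573, 0.1267]
tool_rot: [0.0, -0.09, 0.996, -0.0]
ft_force: [-0.3, -0.3, 0.4]
grip_width: 0.001
time: 20.2
ee_pos: [0.5336, -0.0513, 0.1267]
tool_rot: [-0.0, -0.09, 0.996, -0.0]
ft_force: [-0.2, -0.2, 0.9]
grip_width: -0.001
t 20.25 pos [ 0.5335 -0.051   0.1267] yaw -169.67 tilt [-0.e+00  2.e-04 -1.e+00]
shift mm [ -1.3 -37.9  -1.3] tool-z turn deg 0.03
```

View pics/y.png

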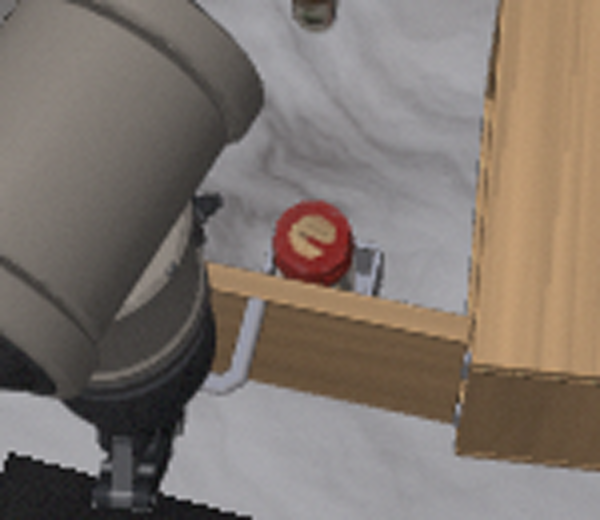

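```bash
python3 -m creep '[[1,0.0005,0.002,0,0,0,6],[1,0.0047,0.0133,0,0,0,5],[1,0.0047,0.0133,0,0,0,5],[1,0.0047,0.0133,0,0,0,5],[1,0.0047,0.0133,0,0,0,5],[1,0.0047,0.0133,0,0,0,5]]'
cat >> h.py <<'E'
def door(x0=.06):
    s,e,M=st(); h=np.array([.6749,.0175]); v=e[:2]-h; r=np.linalg.norm(v)
    yaw=np.degrees(np.arctan2(M[1,0],M[0,0]))%360
    y=np.sqrt(max(r*r-x0*x0,0)); dy=np.degrees(np.arctan2(v[1],v[0]))%360-np.degrees(np.arctan2(x0,y))
    print("t",s["time"],"r",r.round(4),"ycontact",y.round(4),"theta deg",(dy-98.6).round(2),"yaw err(tool-door)",(yaw-dy).round(2),"F",s["ft_force"].round(1), "F.tool", (M.T@s["ft_force"]).round(1))
E
python3 - <<'E'
from h import *
door()
im=imaging.get_image("scene"); cv2.imwrite("pics/z.png",cv2.resize(im[130:320,230:420],None,fx=3,fy=3,interpolation=cv2.INTER_CUBIC))
E
```

```text
time: 21.0
ee_pos: [0.5161, 0.0187, 0.1268]
tool_rot: [0.0, 0.181, 0.984, -0.0]
ft_force: [0.6, -1.0, 0.5]
grip_width: 0.0
t 21.0 r 0.1588 ycontact 0.147 theta deg 58.77 yaw err(tool-door) 1.79 F [ 0.6 -1.   0.5] F.tool [-0.9 -0.8 -0.5]
```

View pics/z.png

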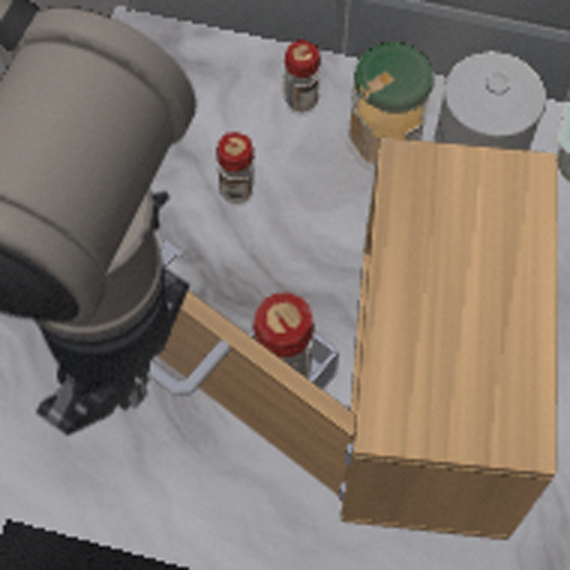

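```bash
python3 -m creep '[[1,0.0045,0.0133,0,0,0,5],[1,0.0045,0.0133,0,0,0,5],[1,0.0045,0.0133,0,0,0,5],[1,0.0045,0.0133,0,0,0,5],[1,0.0045,0.0133,0,0,0,5],[1,0.0045,0.0133,0,0,0,5],[1,0.0045,0.0133,0,0,0,5],[1,0.0035,0.0107,0,0,0,4],[1,0.0026,0.008,0,0,0,3],[1,0.0018,0.0053,0,0,0,2]]'
python3 - <<'E'
from h import *
door()
im=imaging.get_image("scene"); cv2.imwrite("pics/za.png",cv2.resize(im[130:320,230:420],None,fx=3,fy=3,interpolation=cv2.INTER_CUBIC))
im=imaging.get_image("wrist"); cv2.imwrite("pics/zaw.png",im)
E
```

```text
time: 22.3
ee_pos: [0.5607, 0.1303, 0.1265]
tool_rot: [-0.0, 0.535, 0.845, -0.0]
ft_force: [-2.3, -1.1, -0.0]
grip_width: 0.003
t 22.3 r 0.1605 ycontact 0.1489 theta deg 14.81 yaw err(tool-door) 1.93 F [-2.3 -1.1 -0. ] F.tool [-0.1 -2.5  0. ]
```

View pics/za.png

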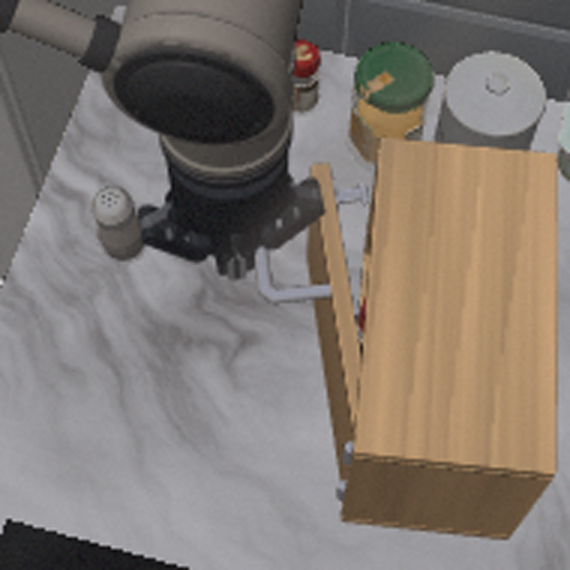

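View pics/zaw.png

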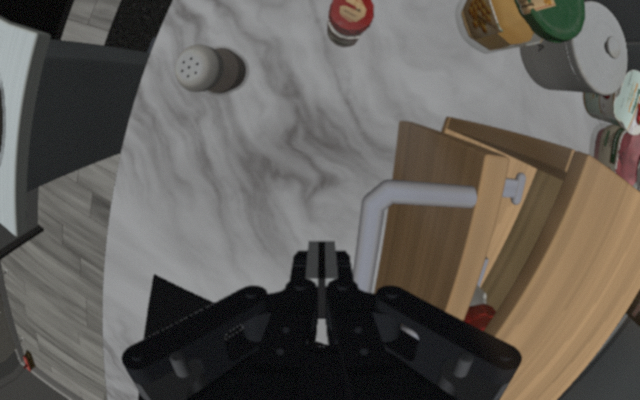

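```bash
python3 -m creep '[[1,0.0018,0.0053,0,0,0,2],[1,0.0018,0.0053,0,0,0,2],[1,0.0018,0.0053,0,0,0,2]]'; python3 -c "from h import *; door()"
python3 -m creep '[[1,0.0009,0.0026,0,0,0,1],[1,0.0009,0.0026,0,0,0,1]]'; python3 -c "from h import *; door()"
python3 -m creep '[[1,0.0005,0.0015,0,0,0,0.6],[1,0.0005,0.0015,0,0,0,0.6]]'; python3 -c "from h import *; door()"
```

```text
time: 22.78
ee_pos: [0.5728, 0.1412, 0.1265]
tool_rot: [-0.0, 0.578, 0.816, -0.0]
ft_force: [-0.7, -0.1, 1.2]
grip_width: 0.003
t 22.775 r 0.1604 ycontact 0.1487 theta deg 8.97 yaw err(tool-door) 1.79 F [-0.7 -0.1  1.2] F.tool [ 0.2 -0.7 -1.2]
time: 23.02
ee_pos: [0.5773, 0.1446, 0.1266]
tool_rot: [-0.0, 0.593, 0.806, -0.0]
ft_force: [-1.5, 0.9, -0.5]
grip_width: 0.001
t 23.025 r 0.1603 ycontact 0.1486 theta deg 6.93 yaw err(tool-door) 1.8 F [-1.5  0.9 -0.5] F.tool [ 1.3 -1.2  0.5]
time: 23.28
ee_pos: [0.58, 0.1466, 0.1266]
tool_rot: [-0.0, 0.601, 0.799, -0.0]
ft_force: [-1.1, 0.4, -0.8]
grip_width: 0.001
t 23.275 r 0.1602 ycontact 0.1486 theta deg 5.74 yaw err(tool-door) 1.76 F [-1.1  0.4 -0.8] F.tool [ 0.7 -0.9  0.8]
```

```bash
for i in 1; do python3 -m creep '[[1,0.0004,0.001,0,0,0,0.4],[1,0.0004,0.001,0,0,0,0.4]]' | head -0; done; python3 -c "from h import *; door()"
python3 -m creep '[[1,0.0004,0.001,0,0,0,0.4],[1,0.0004,0.001,0,0,0,0.4]]' >/dev/null; python3 -c "from h import *; door()"
python3 -m creep '[[1,0.0004,0.001,0,0,0,0.4],[1,0.0004,0.001,0,0,0,0.4]]' >/dev/null; python3 -c "from h import *; door()"
```

```text
t 23.525 r 0.1602 ycontact 0.1486 theta deg 4.95 yaw err(tool-door) 1.76 F [-1.8  0.9 -0.3] F.tool [ 1.3 -1.5  0.3]
t 23.775 r 0.1603 ycontact 0.1487 theta deg 4.28 yaw err(tool-door) 1.62 F [-1.8 -1.   0.6] F.tool [-0.5 -2.  -0.6]
t 24.025 r 0.1604 ycontact 0.1487 theta deg 3.63 yaw err(tool-door) 1.47 F [-4.9 -3.4  1.9] F.tool [-2.1 -5.5 -1.9]Exception ignored on flushing sys.stdout:
BrokenPipeError: [Errno 32] Broken pipe
```

```bash
python3 -m creep '[[1,0,0.0005,0,0,0,0]]' >/dev/null; python3 -c "from h import *; door()"
```

```text
t 24.15 r 0.1603 ycontact 0.1487 theta deg 3.59 yaw err(tool-door) 1.52 F [-5.8 -1.6  1. ] F.tool [-0.2 -6.  -1. ]
```

```bash
python3 -m creep '[[1,0,0.0005,0,0,0,0]]' >/dev/null; python3 -c "from h import *; door()"
```

```text
t 24.275 r 0.1603 ycontact 0.1487 theta deg 3.55 yaw err(tool-door) 1.56 F [-7.8 -3.7  2.5] F.tool [-1.7 -8.4 -2.5]
```

```bash
python3 -m creep '[[1,0,0.0005,0,0,0,0]]' >/dev/null; python3 -c "from h import *; door()"
```

```text
t 24.4 r 0.1603 ycontact 0.1487 theta deg 3.51 yaw err(tool-door) 1.6 F [-9.5 -2.5  2.8] F.tool [-0.2 -9.8 -2.8]
```

```bash
python3 -m creep '[[1,0,0.0005,0,0,0,0]]' >/dev/null; python3 -c "from h import *; door()"
```

```text
t 24.525 r 0.1603 ycontact 0.1486 theta deg 3.42 yaw err(tool-door) 1.69 F [-10.5  -2.6   3.7] F.tool [ -0.  -10.8  -3.7]
```

```bash
python3 -c "
from h import *
im=imaging.get_image('scene'); cv2.imwrite('pics/zb.png',cv2.resize(im[130:320,230:420],None,fx=3,fy=3,interpolation=cv2.INTER_CUBIC))
im=imaging.get_image('wrist'); cv2.imwrite('pics/zbw.png',im); door()"
```

```text
t 24.625 r 0.1603 ycontact 0.1486 theta deg 3.4 yaw err(tool-door) 1.72 F [-9.5 -2.7  2.3] F.tool [-0.4 -9.9 -2.3]
```

View pics/zb.png

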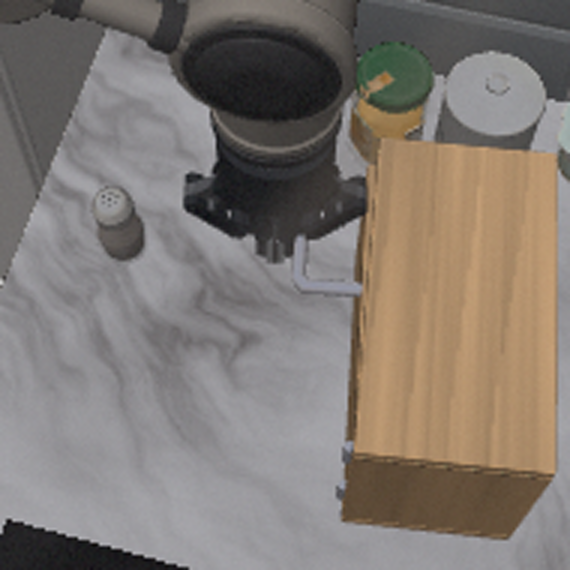

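View pics/zbw.png

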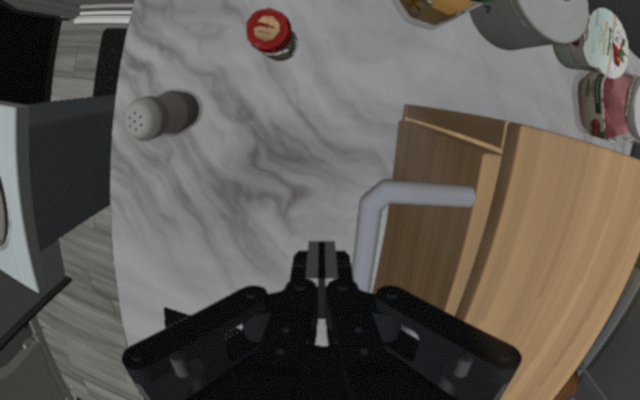

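```bash
python3 -m creep '[[1,0,0.0005,0,0,0,0]]' >/dev/null; python3 -c "from h import *; door()"
```

```text
t 24.75 r 0.1602 ycontact 0.1485 theta deg 3.17 yaw err(tool-door) 1.94 F [-8.  -1.5  2.2] F.tool [ 0.4 -8.2 -2.2]
```

```bash
python3 -m creep '[[1,0,0.0005,0,0,0,0]]' >/dev/null; python3 -c "from h import *; door()"
```

```text
t 24.875 r 0.1601 ycontact 0.1484 theta deg 2.8 yaw err(tool-door) 2.31 F [-6.2 -0.2  1.1] F.tool [ 1.3 -6.  -1.1]
```

```bash
python3 -m creep '[[1,0,0.0005,0,0,0,0]]' >/dev/null; python3 -c "from h import *; door()"
```

```text
t 25.0 r 0.16 ycontact 0.1483 theta deg 2.41 yaw err(tool-door) 2.71 F [-5.   1.7 -0.1] F.tool [ 2.8 -4.5  0.1]
```

```bash
python3 -m creep '[[1,0,0.0005,0,0,0,0]]' >/dev/null; python3 -c "from h import *; door()"
```

```text
t 25.125 r 0.1592 ycontact 0.1475 theta deg 1.76 yaw err(tool-door) 3.37 F [-0.2 -0.6  0.1] F.tool [-0.6 -0.3 -0.1]
```

```bash
python3 -m creep '[[1,0,0.0005,0,0,0,0]]' >/dev/null; python3 -c "from h import *; door()"
```

```text
t 25.25 r 0.1588 ycontact 0.1471 theta deg 1.54 yaw err(tool-door) 3.58 F [-2.3  1.1  0. ] F.tool [ 1.6 -2.  -0. ]
```

```bash
python3 -m creep '[[1,0,-0.004,0,0,0,0],[1,0,-0.008,0,0,0,0],[1,0,-0.01,0,0,0,0],[1,0,-0.01,0,0,0,0],[1,0,0,0,0,0,0],[1,0,0,0,0,0,0]]'
python3 -c "
from h import *
im=imaging.get_image('wrist'); cv2.imwrite('pics/zc.png',im)
im=imaging.get_image('scene'); cv2.imwrite('pics/zc2.png',cv2.resize(im[130:320,230:420],None,fx=3,fy=3,interpolation=cv2.INTER_CUBIC))"
```

```text
time: 26.0
ee_pos: [0.5588, 0.1439, 0.1269]
tool_rot: [0.0, 0.618, 0.787, 0.0]
ft_force: [0.8, -0.3, -0.6]
grip_width: -0.0
```

View pics/zc.png

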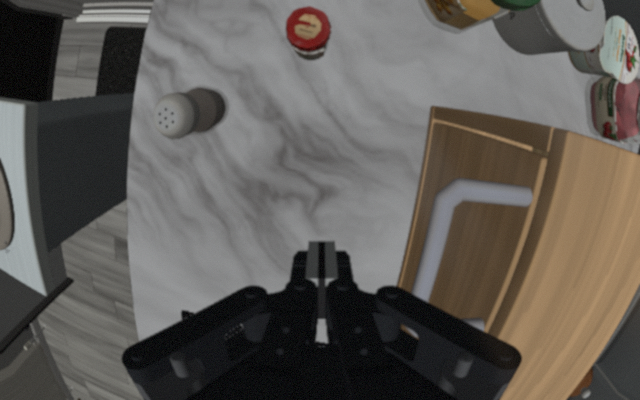

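View pics/zc2.png

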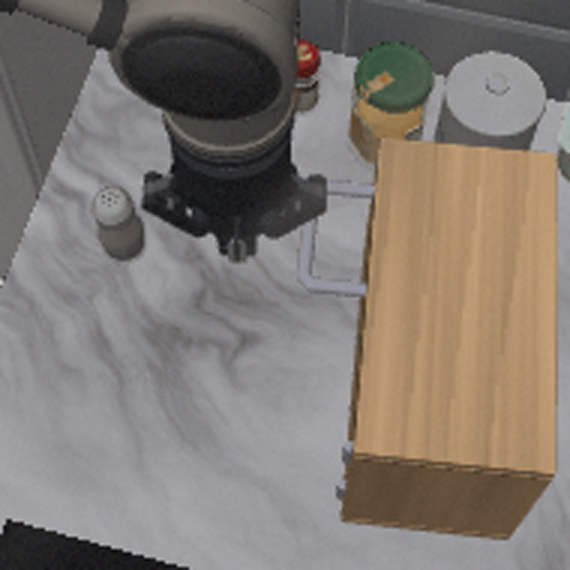

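```bash
python3 -m creep '[[1,0,-0.01,-0.01,0,0,0],[1,0,-0.02,-0.04,0,0,0],[1,-0.03,-0.04,-0.04,0,0,0],[1,-0.05,-0.02,-0.02,0,0,0],[1,-0.05,0,0,0,0,0],[1,-0.05,0,0,0,0,0],[1,-0.05,0,0,0,0,0],[1,-0.05,0,0,0,0,0],[1,0,0,0,0,0,0],[1,0,0,0,0,0,0]]'
python3 -m creep '[[1,0,0,0,0,0,0],[1,0,0,0,0,0,0],[1,0,0,0,0,0,0],[1,0,0,0,0,0,0],[1,0,0,0,0,0,0],[1,0,0,0,0,0,0],[1,0,0,0,0,0,0],[1,0,0,0,0,0,0]]'
python3 -c "
from h import *
im=imaging.get_image('top'); cv2.imwrite('pics/zd.png',im)
a=cv2.imread('pics/a_top.png')
f=lambda t:cv2.resize(t[75:200,265:415],None,fx=4.5,fy=4.5,interpolation=cv2.INTER_CUBIC)
cv2.imwrite('pics/zd2.png',f(im)); cv2.imwrite('pics/zd3.png',cv2.resize(cv2.absdiff(a,im)[60:300,190:440],None,fx=2,fy=2))
"
```

```text
time: 27.35
ee_pos: [0.5378, -0.1481, 0.2359]
tool_rot: [-0.0, 0.618, 0.786, 0.0]
ft_force: [-0.6, 0.1, -0.1]
grip_width: -0.002
time: 28.35
ee_pos: [0.5383, -0.1486, 0.2357]
tool_rot: [0.0, 0.618, 0.787, -0.0]
ft_force: [-0.3, -0.3, -0.1]
grip_width: 0.001
```

View pics/zd.png

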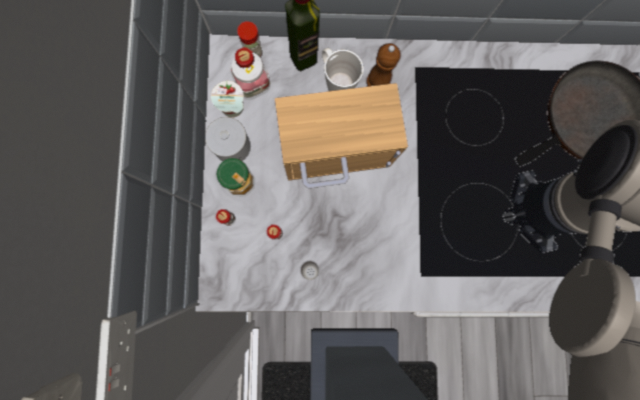

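View pics/zd2.png

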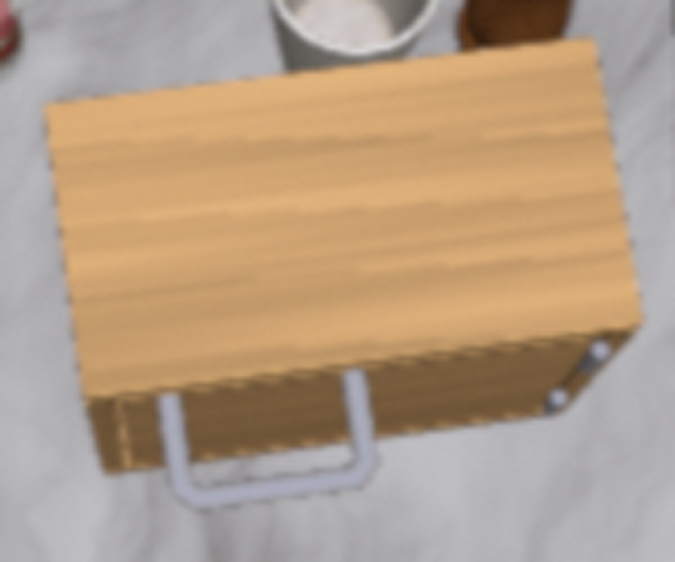

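View pics/zd3.png

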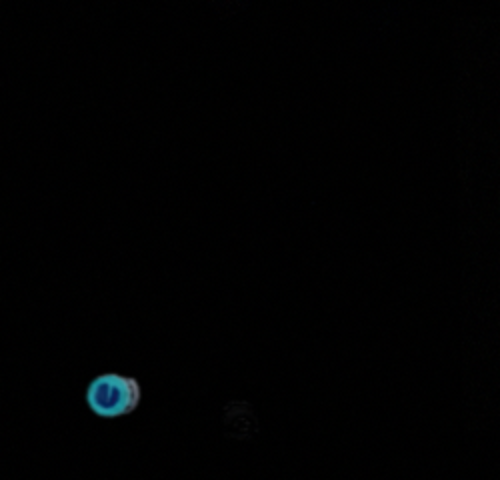

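```bash
python3 -c "
import cv2,numpy as np
a=cv2.cvtColor(cv2.imread('pics/a_top.png'),6).astype(np.float32)
for n in ('p_top','zd'):
  b=cv2.cvtColor(cv2.imread(f'pics/{n}.png'),6).astype(np.float32)
  s=np.s_[255:285,296:326]; h=cv2.createHanningWindow((30,30),cv2.CV_32F)
  print(n,cv2.phaseCorrelate(a[s],b[s],h),np.abs(a[s]-b[s]).max())
  s=np.s_[217:247,260:290]; print('small',cv2.phaseCorrelate(a[s],b[s],h),np.abs(a[s]-b[s]).max())
"
```

```text
p_top ((0.016536731780918856, 0.10480730117643233), 0.8110216490427653) 12.961899
small ((0.08402063985356278, -0.0027845750692083726), 0.9483058452606201) 14.180307
zd ((-0.03387824163994679, -0.31098294645493674), 0.6761425013012357) 44.147484
small ((-0.27799360080387814, -0.4896665173915302), 0.8204243502351973) 46.749847
```

```bash
python3 -c "
from rig import manip,sensors
print(sensors.sense()['time']); print(manip.finish_job())"
```

```text
28.4
the job is handed in; nothing more can be done
None
```

The door is open-and-shut done: I pulled it out through the catch, stood the large red-capped spice jar in the door rack, and pushed the door shut until the catch snapped. I handed the job in at 28.4 s.

- **Opening:** the catch let go at about 8–9 N, and the door then swung itself open.
- **Jar:** its base touched the rack floor at the expected height of 55 mm. It peaked at about 9 N in that last step, after which I backed off 1.5 mm and let go. The pictures after release showed it standing upright.
- **Closing:** the push peaked at about 11 N, dropped to about 0 N at the snap, and I took one more 0.5 mm step, which read about 2 N. I then backed away. That stays well under the 23 N limit at the handle.
- **Final check:** about 2.5 s after letting go, the top picture matched the starting one except for the missing jar. The door was flush, and the honey jar and the small look-alike jars were where they started. The salt shaker showed at most a 0.3-pixel difference, which is within image noise. I could not see the jar inside the shut cupboard.

**Mismatch with the description:** the cameras showed the fingertips about 22–25 mm behind the reported TCP, not 22 mm ahead of it. Because of this my first try at hooking the handle passed above the bar without touching it. I worked to the camera-measured tip position from then on, and the contact heights agreed with it.

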